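# Lids back on the dry-goods canisters

## Task

The three bamboo lids have dried on the sloping rack: put each one on the canister it matches, so that it sits flat and fully down on the rim. Leave the canisters standing where they are, and do not shift the flask, mug or can opener.

Things in the scene. Friction and masses are not known exactly. Their poses are not given: they have to be found in the camera images.
- round_canister: Open, empty, loose white ceramic canister, round, 100 mm outside diameter, 120 mm tall, walls 5 mm thick, vertical. Origin: centre of its underside; z up. It stands on the cart.
- round_mouth (a point): Centre of the mouth of the round canister, level with its rim, 120 mm above the cart.
- square_canister: Open, empty, loose white ceramic canister, square, 100 x 100 mm outside, 90 mm tall, walls 5 mm thick, vertical. Origin: centre of its underside; z up. It stands on the cart.
- square_mouth (a point): Centre of the mouth of the square canister, level with its rim, 90 mm above the cart.
- oblong_canister: Open, empty, loose white ceramic canister, oblong, 100 mm (its x) x 70 mm (its y) outside, 60 mm tall, walls 5 mm thick, vertical. Origin: centre of its underside; z up. It stands on the cart.
- oblong_mouth (a point): Centre of the mouth of the oblong canister, level with its rim, 60 mm above the cart.
- round_lid: Bamboo lid, 120 g. Origin: centre of its underside; z out through the grip. z 0-8 mm: round plug of 83 mm diameter (3.5 mm play each side in the round mouth); z 8-16 mm: round plate of 104 mm diameter, rests on the rim; z 16-46 mm: centred grip bar, 60 mm long (lid x), 16 mm thick (lid y). Seated, the origin is 8 mm below the mouth. Starts flat on the rack slope, lid x down the slope.
- square_lid: Bamboo lid, 120 g. Origin: centre of its underside; z out through the grip. z 0-8 mm: square plug, 83 x 83 mm (3.5 mm play each side in the square mouth); z 8-16 mm: square plate, 104 x 104 mm, rests on the rim; z 16-46 mm: centred grip bar, 60 mm long (lid x), 16 mm thick (lid y). Seated, the origin is 8 mm below the mouth. Starts flat on the rack slope, lid x down the slope.
- oblong_lid: Bamboo lid, 120 g. Origin: centre of its underside; z out through the grip. z 0-8 mm: oblong plug 83 (x) x 53 mm (3.5 mm play each side in the oblong mouth); z 8-16 mm: oblong plate 104 (x) x 74 mm, rests on the rim; z 16-46 mm: centred grip bar, 60 mm long (lid x), 16 mm thick (lid y). Seated, the origin is 8 mm below the mouth. Starts flat on the rack slope, lid x down the slope.
- rack: Fixed grey drying rack. Flat face 126 x 360 mm, sloping 30 degrees, low edge away from the robot, with a 28 mm ledge along it. Origin: centre of the face, 62 mm above the cart; x level, towards the low edge; y along the rack; z up. Lids lie side by side at about y = -115, 0 and 115 mm, in any order.
- flask: Bystander: standing steel flask, 60 mm diameter, 180 mm tall. Origin: centre of its underside.
- mug: Bystander: white ceramic mug, 82 mm diameter, 92 mm tall, handle on its y side. Origin: centre of its underside.
- opener: Bystander: steel can opener, about 145 mm long along its x axis, 60 mm wide, 29 mm high, lying flat. Origin: under its middle.
- compost_bin: Fixed tilt-out compost bin of black plastic at the right side of the cart, 180 x 160 x 238 mm tall; its front panel leans about 50 mm further out. Origin: centre of its underside.
Mind the look-alikes: they are no part of the job. What is shaped like the square_canister but green or pink is not meant.

How it is judged:
At the end, for the whole second after the job is handed in: Each lid lies on the canister of its own shape: centred within 8 mm, the centre of its underside 8 mm below the mouth within 3 mm, parallel to the canister within 0.05 rad; each canister stands upright (within 0.05 rad) on the cart within 40 mm of where it started; canisters at rest (horizontal distance between round_lid and round_mouth below 0.008 m and z of round_lid in the frame of round_mouth between -0.011 and -0.005 m and angle between the z axis of round_lid and the z axis of round_canister, either way round below 0.05 rad and angle between each of round_canister, square_canister, oblong_canister's own z axis and vertical below 0.05 rad and height (world z) of each of round_canister, square_canister, oblong_canister below 0.01 m and distance of each of round_canister, square_canister, oblong_canister from where it was at the start of the episode below 0.04 m and linear speed of each of round_canister, square_canister, oblong_canister below 0.02 m/s and horizontal distance between square_lid and square_mouth below 0.008 m and z of square_lid in the frame of square_mouth between -0.011 and -0.005 m and angle between the z axis of square_lid and the z axis of square_canister, either way round below 0.05 rad and horizontal distance between oblong_lid and oblong_mouth below 0.008 m and z of oblong_lid in the frame of oblong_mouth between -0.011 and -0.005 m and angle between the z axis of oblong_lid and the z axis of oblong_canister, either way round below 0.05 rad); the robot touches nothing.
It fails at once if the flask, mug or can opener is shifted by more than 30 mm (distance of any of flask, mug, opener from where it was at the start of the episode above 0.03 m).
It fails at once if the flask or mug is tipped over (angle between any of flask, mug's own z axis and vertical above 0.5 rad).
It fails at once if a canister is shifted by more than 40 mm (distance of any of round_canister, square_canister, oblong_canister from where it was at the start of the episode above 0.04 m).
It also fails if it takes over 72 s, if anything falls off the work surface, if the arm or the gripper's body presses on something with over 40 N, if the wrist force passes 120 N, or if a joint passes its speed limit or range.

## Robot

A 6-joint arm with a two-finger parallel gripper is mounted at the origin on the work surface. World frame = base frame: x ahead of the robot, y to its left, z up, the work surface at z = 0. Lengths are in m, angles in rad, forces in N, time in s.
With the tool pointing down it reaches from about 0.275 to 0.825 m from the base axis. Payload 5.2 kg.
Tool frame: the origin (TCP) lies at the very end of the fingers, on their centre line; the grasp point (between the pads) lies env.grip_point_offset behind it (env.grip_point_offset is the distance from the TCP to the grasp point, in m); z points along the fingers, y is the line along which they close (so a half turn about z gives the same grasp; the last joint's range is limited). The gripper opens to 93 mm and grips with 3 to 60 N. Pads are 15 mm wide; open, the fingers measure 128 mm over their backs; the gripper's body (75 mm by 188 mm) begins 65 mm behind the grasp point.
Start: joints at [1.142, 0.259, 1.535, -0, 1.348, -0.203], TCP at [0.123, 0.536, 0.188] pointing down, gripper open.
Joint ranges: [-3.14, 3.14], [-0.91, 2.08], [0.19, 2.58], [-1.22, 4.36], [0.22, 2.71], [-3.12, 3.12]. Speed limits (rad/s): [2.57, 2.57, 3.14, 3.14, 3.14, 3.14].

## Interface

Orientations are given as a unit quaternion [x, y, z, w].
In Python, from workcell import env gives the robot as it stands. The module is installed in compiled form; this text tells all that it offers.
- The arm moves only by the tool send_rows, never from a script. Its argument "series" is one flat list of numbers, 7 for each row, row after row: the opening, from -1 (shut) to 1 (fully open), then the shift along the tool's x, y, z each as a share of 0.4 m, from -1 to 1, then the turn, a rotation vector about the tool's x, y, z each as a share of 180 degrees, from -1 to 1. In form: [claw, tx, ty, tz, ax, ay, az, claw, tx, ty, tz, ax, ay, az, ...]. A call has 1 to 5 rows; each row shifts and turns the commanded pose from where the row before left it, along the tool's axes as they then stand; what a row does not reach is not made up. A row lasts 1/12 s, in which the tool goes at most 41.7 mm and 7.16 degrees, less where a joint would pass 70% of its speed; a pose out of reach is approached as far as the arm can. A call with a number of a shift or a turn outside -1 to 1 is refused whole. A call with a gripper value outside its range is refused whole. The fingers move at their own pace and stop on an object; the grip force is fixed at half the most. Time passes only in rows, so rows that do not move let the fingers close. It gives the time, the measured TCP pose, the force, the opening and the grip force at its end, in the units of the state.
- env.read_state(): the state, without advancing time (a new reading comes with each control period).
- env.grab_frame(name): name is "scene" or "top" or "wrist"; returns a dict with "color" (420x560x3 uint8, red, green, blue), "fx", "fy", "cx", "cy" (pixels), "T" (4x4, takes a point from camera to world coordinates). Camera axes: x right, y up, looking along -z (the intrinsics and any distortion apply to the point x, -y, -z); pixel columns grow to the right and rows downward; lengths in m; the calibration is good to about 2 mm. A picture is of the moment at which its call begins. There is no depth.
- env.close_job(): hands the job in; it is judged then, once.
Trained networks look in a picture, given as the dict that the camera call returned (one of the last four; its "shot" number tells which), for a name from the list of things; names that differ only in an ending like _2 or _b are one class to them, and where a whole thing is asked for, a point or a joint stands for the part that bears it (a point fixed in the world has none). Each returns a list of dicts, best first, with "conf" (0 to 1); they miss things now and then, are a little off and sometimes report something else, mostly with a low value. They report only what shows in the picture. A call takes as long as a camera call. They do not tell look-alikes from the thing itself.
- env.boxes_of(name, picture): "centre" ([column, row] in pixels, amid what is visible of it).
- env.tip_of(name, picture): "centre" ([column, row] in pixels: a listed point, or the origin of a listed thing).
The state is a dict: "t": time; "joint_pos": joint angles; "qd": joint speeds; "joint_efforts": joint torques, N m; "tcp_pos": TCP position; "tool_rot": TCP orientation; "ft_force": force on the tool from outside, world axes, zero at the start; "moment": the same for the moment, N m; "gripper_width": finger opening in m; "gripper_force": force on a finger pad.
Only numpy, scipy, OpenCV 4.12 (cv2) and the standard library are available. Lean on these libraries where they do the work, as an engineer would, in place of code of your own. Each camera call takes 0.05 s, during which the arm holds its last target. There are 200 camera calls.

## Working session

There is one attempt and no reset: what is moved stays moved. The work goes in short steps, Python scripts to look and compute and a tool call to move; the robot and the scene stay as the last step left them, time stands still between calls to the robot, and variables do not carry over. Pictures are saved under pics/ and viewed, at most 10 in all, crops included, and the job is handed in when it is done.

Besides the shell and the picture viewer there is one more tool, called after ">>>" by a JSON object that holds its "op" and its "data", one argument or row to a line. send_rows: Moves the arm, as the interface text tells. Shift numbers are shares of 0.4 m and turn numbers shares of 180 degrees, none past 1 either way. Its arguments: {"type":"object","properties":{"series":{"type":"array"}},"required":["series"]}

```bash
mkdir -p pics; cat > h.py <<'E'
import numpy as np, cv2
from workcell import env
from scipy.spatial.transform import Rotation as R
def ray(f,px):
    d=np.array([(px[0]-f["cx"])/f["fx"],-(px[1]-f["cy"])/f["fy"],-1.]);T=np.array(f["T"])
    return T[:3,3],T[:3,:3]@d
def atz(f,px,z):
    o,d=ray(f,px);return o+d*(z-o[2])/d[2]
def proj(f,p):
    T=np.array(f["T"]);q=T[:3,:3].T@(np.array(p)-T[:3,3])
    return [f["cx"]+f["fx"]*q[0]/-q[2],f["cy"]-f["fy"]*q[1]/-q[2]]
def save(f,n,crop=None,s=1):
    im=f["color"][:,:,::-1]
    if crop:im=im[crop[1]:crop[3],crop[0]:crop[2]]
    cv2.imwrite("pics/"+n,cv2.resize(im,None,fx=s,fy=s,interpolation=cv2.INTER_CUBIC))
E
python3 - <<'E'
from h import *
np.set_printoptions(precision=3,suppress=True)
fs={n:env.grab_frame(n) for n in("scene","top")}
for n,f in fs.items():
    save(f,n+".png",s=1.4); print(n,f["fx"],f["cx"],f["cy"],[k for k in f],np.array(f["T"]))
Z={"round_mouth":.12,"square_mouth":.09,"oblong_mouth":.06,"round_lid":.09,"square_lid":.09,"oblong_lid":.09,"rack":.062,"flask":0,"mug":0,"opener":0,"compost_bin":0}
for k,z in Z.items():
    for n,f in fs.items():
        for d in env.tip_of(k,f)[:3]:
            if d["conf"]>.2: print(k,n,np.round(d["centre"],1),round(d["conf"],2),atz(f,d["centre"],z))
print(env.grip_point_offset,env.read_state())
E
```

```text
scene 420.38571303335254 274.2912078779424 208.78123041369415 ['color', 'fx', 'fy', 'cx', 'cy', 'T', 'shot'] [[-0.578 -0.575  0.578  1.386]
 [ 0.816 -0.413  0.405  0.487]
 [ 0.006  0.706  0.708  1.088]
 [ 0.     0.     0.     1.   ]]
top 398.660829707425 278.491464723329 206.7887471302683 ['color', 'fx', 'fy', 'cx', 'cy', 'T', 'shot'] [[-0.124  0.969 -0.214  0.312]
 [-0.992 -0.122  0.027 -0.084]
 [-0.     0.216  0.976  1.284]
 [ 0.     0.     0.     1.   ]]
round_mouth scene [219.2 185.4] 0.92 [ 0.614 -0.285  0.12 ]
round_mouth top [328.1 185.4] 0.81 [ 0.615 -0.273  0.12 ]
round_mouth top [201.6 265.6] 0.65 [0.422 0.127 0.12 ]
square_mouth scene [266.1 211.6] 0.89 [ 0.598 -0.097  0.09 ]
square_mouth scene [299.9 164.8] 0.74 [ 0.326 -0.139  0.09 ]
square_mouth scene [201.1 224.6] 0.64 [ 0.768 -0.233  0.09 ]
square_mouth top [189.1 136.4] 0.91 [0.838 0.138 0.09 ]
square_mouth top [296.8 288.1] 0.88 [ 0.325 -0.14   0.09 ]
square_mouth top [306.9 141.1] 0.8 [ 0.775 -0.233  0.09 ]
oblong_mouth scene [256.4 172.8] 0.82 [ 0.43  -0.266  0.06 ]
oblong_mouth scene [256.2 187.6] 0.56 [ 0.497 -0
[... 864 characters left out ...]
pener top [379.9 209.7] 0.67 [ 0.542 -0.449  0.   ]
compost_bin scene [195.4 156.4] 0.73 [ 0.438 -0.579  0.   ]
compost_bin top [428.2 242.3] 0.96 [ 0.417 -0.585  0.   ]
compost_bin top [327.9 184.7] 0.53 [ 0.648 -0.292  0.   ]
0.0188 {'t': 1.2, 'joint_pos': array([ 1.142,  0.259,  1.535,  0.   ,  1.348, -0.203]), 'qd': array([-0.001,  0.003,  0.001,  0.   , -0.001,  0.001]), 'joint_efforts': array([  0.001, -43.721, -28.431,   0.072,   0.031,   0.   ]), 'tcp_pos': array([0.123, 0.536, 0.188]), 'tool_rot': array([ 0.113,  0.994, -0.   , -0.   ]), 'ft_force': array([ 0.396, -0.511, -0.13 ]), 'moment': array([ 0.013,  0.035, -0.006]), 'gripper_force': 0.0, 'gripper_width': 0.09321682440600451}
```

View pics/scene.png

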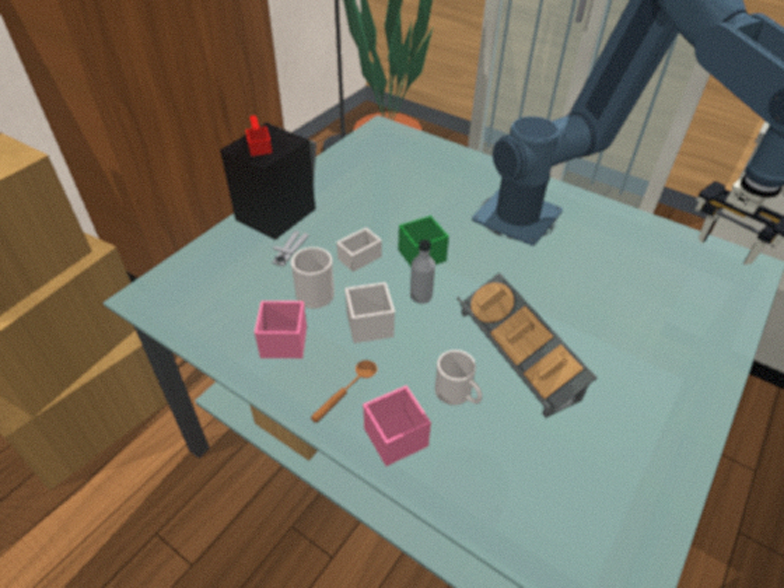

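View pics/top.png

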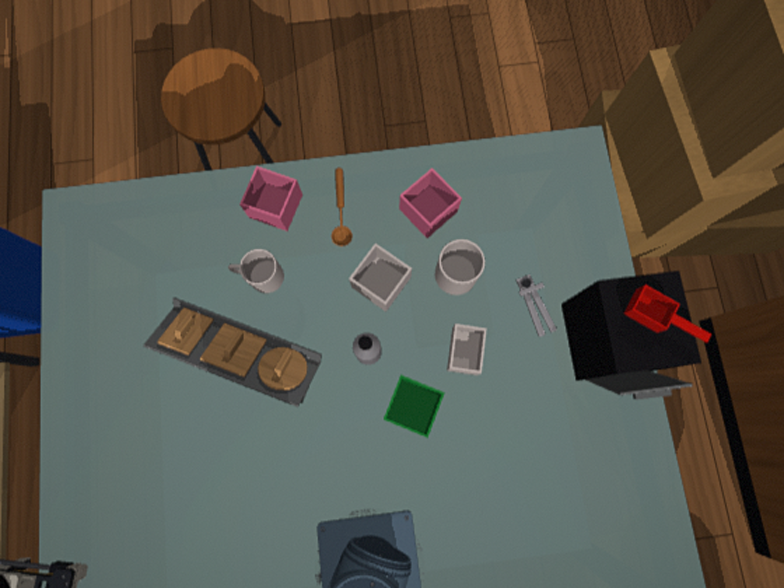

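Scene view (1.4x): the white square canister is at (370,312). Its look-alikes are pink at (281,330) and (397,425) and green at (423,242). The round canister is at (313,275) and the oblong at (360,248). The lids on the rack, from the near end, are round, square and oblong. I choose the white square one, which is at about (271,196) in the top frame, and check it in a crop.

```bash
python3 - <<'E'
from h import *
np.set_printoptions(precision=4,suppress=True)
f=env.grab_frame("top"); save(f,"crop.png",(95,150,355,295),3)
w=env.grab_frame("wrist"); s=env.read_state()
B=np.eye(4);B[:3,:3]=R.from_quat(s["tool_rot"]).as_matrix();B[:3,3]=s["tcp_pos"]
print(w["fx"],w["fy"],w["cx"],w["cy"]);print(np.linalg.inv(B)@np.array(w["T"]))
for k in("square_mouth","oblong_mouth","round_mouth"):
    print(k,[(np.round(d["centre"],1),round(d["conf"],2)) for d in env.tip_of(k,f)],[(np.round(d["centre"],1),round(d["conf"],2)) for d in env.boxes_of(k.replace("mouth","canister"),f)])
E
```

```text
373.9397996159035 373.9397996159035 273.72413813342365 206.08340186548156
[[-0.0003  0.9629  0.2698  0.0753]
 [ 1.      0.0006 -0.001  -0.0005]
 [-0.0012  0.2698 -0.9629 -0.1967]
 [ 0.      0.      0.      1.    ]]
square_mouth [(array([306.8, 140.2]), 0.78), (array([189.3, 138.8]), 0.68), (array([266.9, 194.5]), 0.67), (array([298.3, 288.2]), 0.67)] [(array([292.8, 292.2]), 0.87), (array([191.7, 141.4]), 0.87), (array([303.4, 143.7]), 0.75), (array([271. , 198.9]), 0.57), (array([130.4, 235.6]), 0.35)]
oblong_mouth [(array([332.4, 249.7]), 0.64)] [(array([330.1, 248.5]), 0.71)]
round_mouth [(array([327.5, 185.4]), 0.64), (array([169.6, 252.7]), 0.22)] [(array([326.2, 190.3]), 0.75)]
```

View pics/crop.png

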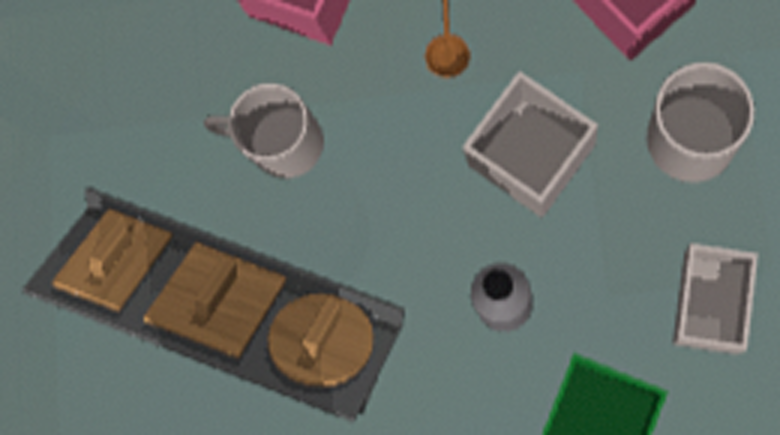

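The crop shows the white square canister rim with corners at (521,73), (597,127), (542,203) and (465,147). The oblong is at (690,244) to (747,350), the round at (701,115), and the lids at (112,258), (215,298) and (320,340).

```bash
python3 - <<'E'
from h import *
np.set_printoptions(precision=4,suppress=True)
f=env.grab_frame("top")
P=lambda a,z:np.array([atz(f,(95+x/3,150+y/3),z) for x,y in a])
def rep(n,a,z):
    q=P(a,z)[:,:2];c,s,th=cv2.minAreaRect((q*1000).astype(np.float32));e=np.diff(np.vstack([q,q[:1]]),axis=0)
    print(n,q.mean(0),np.linalg.norm(e,axis=1),np.degrees(np.arctan2(e[:,1],e[:,0])))
rep("sq",[(521,73),(597,127),(542,203),(465,147)],.09)
rep("ob",[(690,244),(757,253),(747,350),(678,342)],.06)
# rack: low edge (z=62-31.5), high edge (62+31.5)
lo=P([(90,205),(400,325)],.0305)
hi=P([(25,290),(357,418)],.0935)
print(lo,hi,(lo.mean(0)+hi.mean(0))/2)
d=hi[0]-hi[1];print(np.degrees(np.arctan2(d[1],d[0])),np.linalg.norm(d)); d=lo[0]-lo[1];print(np.degrees(np.arctan2(d[1],d[0])),np.linalg.norm(d))
E
```

```text
sq [ 0.6113 -0.1013] [0.0978 0.0978 0.0985 0.0977] [-133.5782  137.5042   46.3702  -42.9119]
ob [ 0.4276 -0.2712] [0.0696 0.1002 0.0703 0.1017] [-104.9024  164.9172   76.272   -15.4705]
[[0.6106 0.374  0.0305]
 [0.4426 0.0582 0.0305]] [[0.5172 0.4189 0.0935]
 [0.3513 0.1015 0.0935]] [0.4804 0.2381 0.062 ]
62.41875805197233 0.358178087552068
61.977021622824566 0.35770344855038244
```

```bash
cat >> h.py <<'E'
def plan(pos,z,y,ypick=True):
    """steps from the measured pose: turn in place, then shift (in turned axes); also shift first"""
    s=env.read_state();R0=R.from_quat(s["tool_rot"]);z=np.array(z,float);z/=np.linalg.norm(z);y=np.array(y,float)
    y-=z*(y@z);y/=np.linalg.norm(y)
    c=[]
    for sg in(1,-1):
        Rt=R.from_matrix(np.c_[np.cross(sg*y,z),sg*y,z]);c.append((np.linalg.norm((R0.inv()*Rt).as_rotvec()),sg,Rt))
    if ypick: c.sort(key=lambda a:a[0])
    for m,sg,Rt in c:
        rv=(R0.inv()*Rt).as_rotvec()/np.pi;d=np.array(pos)-s["tcp_pos"]
        print("sg",sg,"TURN tot",np.round(rv,4),"rows",np.ceil(np.linalg.norm(rv)/.0395))
        print("  shift before turn",np.round(R0.inv().apply(d)/.4,4),"after turn",np.round(Rt.inv().apply(d)/.4,4),"rows",np.ceil(np.linalg.norm(d)/.0415))
    print("t",s["t"],"pos",s["tcp_pos"],"q",s["joint_pos"],"w",s["gripper_width"],s["gripper_force"])
C,S=np.cos(np.radians(-27.8)),np.sin(np.radians(-27.8))
rx=np.array([C,S,0]);ry=np.array([-S,C,0]);n=.5*rx+np.array([0,0,np.cos(np.pi/6)])
RC=np.array([.4804,.2381,.062])
np.set_printoptions(precision=4,suppress=True)
E
python3 -c "
from h import *
plan(RC+.17*n+[0,0,.05],-n,ry)
plan(RC+.17*n,-n,ry)"
```

```text
sg 1 TURN tot [-0.0216  0.1657  0.0807] rows 5.0
  shift before turn [-1.2427 -0.5804 -0.1787] after turn [-1.0798 -0.2423 -0.8297] rows 14.0
sg -1 TURN tot [-0.238  -0.031  -0.8884] rows 24.0
  shift before turn [-1.2427 -0.5804 -0.1787] after turn [ 1.0798  0.2423 -0.8297] rows 14.0
t 1.65 pos [0.1231 0.536  0.1878] q [ 1.1422  0.2586  1.535  -0.      1.348  -0.2028] w 0.09290974271944416 0.0
sg 1 TURN tot [-0.0216  0.1657  0.0807] rows 5.0
  shift before turn [-1.2427 -0.5804 -0.0537] after turn [-1.1423 -0.2423 -0.7215] rows 14.0
sg -1 TURN tot [-0.238  -0.031  -0.8884] rows 24.0
  shift before turn [-1.2427 -0.5804 -0.0537] after turn [ 1.1423  0.2423 -0.7215] rows 14.0
t 1.65 pos [0.1231 0.536  0.1878] q [ 1.1422  0.2586  1.535  -0.      1.348  -0.2028] w 0.09290974271944416 0.0
```

>>> {"op": "send_rows", "data": {
  "series": [1,-0.083,-0.0387,-0.012,0,0,0,1,-0.083,-0.0387,-0.012,0,0,0,1,-0.083,-0.0387,-0.012,0,0,0,1,-0.083,-0.0387,-0.012,0,0,0,1,-0.083,-0.0387,-0.012,0,0,0]
}}

```text
t: 2.07
tcp_pos: [0.2685, 0.4224, 0.2121]
tool_rot: [0.112, 0.994, 0.0, 0.0]
ft_force: [1.3, 0.5, -0.6]
gripper_width: 0.0933
gripper_force: 0.0
```

>>> {"op": "send_rows", "data": {
  "series": [1,-0.083,-0.0387,-0.012,0,0,0,1,-0.083,-0.0387,-0.012,0,0,0,1,-0.083,-0.0387,-0.012,0,0,0,1,-0.083,-0.0387,-0.012,0,0,0,1,-0.083,-0.0387,-0.012,0,0,0]
}}

```text
t: 2.48
tcp_pos: [0.4132, 0.3095, 0.2362]
tool_rot: [0.113, 0.994, 0.0, 0.0]
ft_force: [0.6, 1.3, -0.1]
gripper_width: 0.0928
gripper_force: 0.0
```

>>> {"op": "send_rows", "data": {
  "series": [1,-0.083,-0.0387,-0.012,0,0,0,1,-0.083,-0.0387,-0.012,0,0,0,1,-0.083,-0.0387,-0.012,0,0,0,1,-0.083,-0.0387,-0.012,0,0,0,1,-0.083,-0.0387,-0.012,0,0,0]
}}

```text
t: 2.9
tcp_pos: [0.5577, 0.1968, 0.2601]
tool_rot: [0.113, 0.994, 0.0, 0.0]
ft_force: [0.6, 1.2, 0.5]
gripper_width: 0.0928
gripper_force: 0.0
```

>>> {"op": "send_rows", "data": {
  "series": [1,0,0,0,-0.0043,0.0331,0.0161,1,0,0,0,-0.0043,0.0331,0.0161,1,0,0,0,-0.0043,0.0331,0.0161,1,0,0,0,-0.0043,0.0331,0.0161,1,0,0,0,-0.0043,0.0331,0.0161]
}}

```text
t: 3.32
tcp_pos: [0.5572, 0.1981, 0.2604]
tool_rot: [0.233, 0.937, 0.063, -0.252]
ft_force: [-0.8, 0.7, 0.0]
gripper_width: 0.0927
gripper_force: 0.0
```

```bash
python3 - <<'E'
from h import *
w=env.grab_frame("wrist"); save(w,"w1.png",s=1.4)
print("toolz",R.from_quat(env.read_state()["tool_rot"]).as_matrix()[:,2],-n)
def onface(px,h=0):
    o,d=ray(w,px);t=((RC+h*n-o)@n)/(d@n);return o+d*t
for k in("round_lid","square_lid","oblong_lid"):
    for d in env.tip_of(k,w)[:2]:
        p=onface(d["centre"]);q=p-RC;print(k,d["conf"],d["centre"],p,"rack xy",q@np.cross(ry,n),q@ry)
    p0=RC+{"round_lid":-.115,"square_lid":0,"oblong_lid":.115}[k]*ry
    dx=np.cross(ry,n)
    print(" expect bar ends",[np.round(proj(w,p0+s*.03*dx+.046*n),0) for s in(-1,1)])
plan(RC-.115*ry+.12*n,-n,ry)
E
```

```text
toolz [-0.4541  0.2388 -0.8584] [-0.4423  0.2332 -0.866 ]
round_lid 0.89 [173.4, 193.8] [0.4282 0.1376 0.0616] rack xy 0.0008192223448665215 -0.11320015783255512
 expect bar ends [array([157., 175.]), array([162., 232.])]
square_lid 0.74 [279.7, 194.0] [0.4847 0.244  0.0614] rack xy 0.0012156444408051863 0.007177561909420928
 expect bar ends [array([273., 174.]), array([273., 232.])]
oblong_lid 0.88 [377.5, 197.3] [0.5396 0.3407 0.0594] rack xy 0.005223552097984377 0.11833314631315368
oblong_lid 0.28 [277.5, 191.0] [0.4808 0.2432 0.0631] rack xy -0.0022762342579127452 0.004678538426894853
 expect bar ends [array([389., 174.]), array([384., 231.])]
sg 1 TURN tot [-0.0003  0.0003  0.0001] rows 1.0
  shift before turn [-0.0577 -0.2872  0.2335] after turn [-0.058  -0.2874  0.2332] rows 4.0
sg -1 TURN tot [-0.0004 -0.0005 -0.9999] rows 26.0
  shift before turn [-0.0577 -0.2872  0.2335] after turn [0.058  0.2874 0.2332] rows 4.0
t 3.5167 pos [0.5569 0.1977 0.2583] q [-0.0073  0.6089  0.9546  0.259   2.0376 -1.0307] w 0.092646249501797 0.0
```

View pics/w1.png

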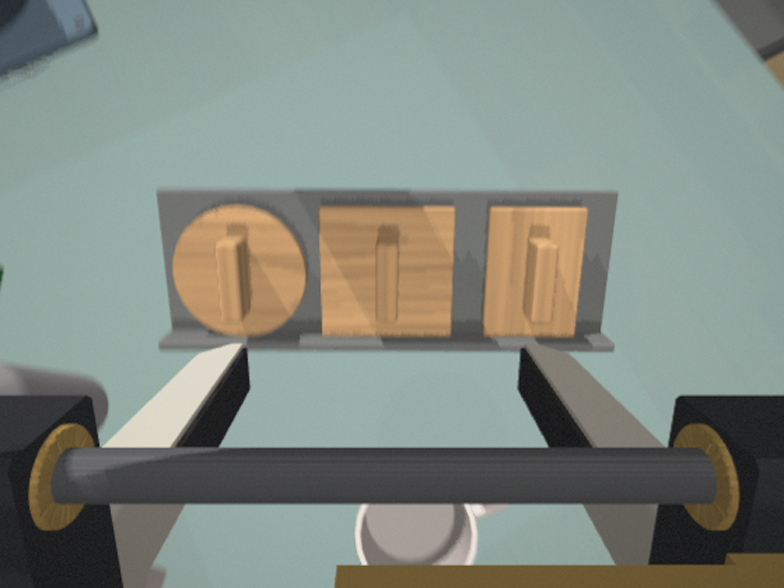

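The wrist picture shows the round, square and oblong lids. Plate centres are at about (239,270), (387,271) and (534,271), with bars at columns 229, 387 and 541. Measuring offsets from these.

```bash
python3 - <<'E'
from h import *
w=env.grab_frame("wrist");dx=np.cross(ry,n)
def on(px,h):
    o,d=ray(w,(px[0]/1.4,px[1]/1.4));q=o+d*(((RC+h*n-o)@n)/(d@n))-RC;return np.round([q@dx,q@ry],4)
for nm,l in dict(round_plate=[(239,204),(239,336),(173,270),(305,270)],square_plate=[(320,206),(454,206),(452,336),(321,336)],oblong_plate=[(489,207),(587,208),(574,336),(484,335)]).items():
    print(nm,[on(p,.016) for p in l])
for nm,l in dict(r=[(230,236),(231,322)],s=[(387,240),(387,322)],o=[(541,238),(540,322)]).items(): print(nm,[on(p,.046) for p in l])
im=cv2.cvtColor(w["color"],cv2.COLOR_RGB2HSV);print([im[int(r/1.4),int(c/1.4)] for c,r in((200,300),(350,300),(330,320),(450,220))])
E
```

```text
round_plate [array([-0.0534, -0.1082]), array([ 0.0518, -0.116 ]), array([-0.0026, -0.1631]), array([-0.0027, -0.0609])]
square_plate [array([-0.0519, -0.0477]), array([-0.052 ,  0.0525]), array([0.0517, 0.0548]), array([ 0.0518, -0.0503])]
oblong_plate [array([-0.0513,  0.0788]), array([-0.0505,  0.1522]), array([0.0516, 0.1526]), array([0.0508, 0.0804])]
r [array([-0.0345, -0.108 ]), array([ 0.0294, -0.1123])]
s [array([-0.0317,  0.0022]), array([0.0293, 0.0024])]
o [array([-0.0332,  0.1105]), array([0.0293, 0.1149])]
[array([ 16, 115, 193], dtype=uint8), array([ 15, 114, 196], dtype=uint8), array([ 15, 115, 210], dtype=uint8), array([ 16, 113, 197], dtype=uint8)]
```

```bash
python3 -c "
from h import *
plan(RC-.112*ry-.001*rx+.08*n,-n,ry)"
```

```text
sg 1 TURN tot [-0.0002  0.001   0.0007] rows 1.0
  shift before turn [-0.0579 -0.2811  0.3373] after turn [-0.0596 -0.2811  0.337 ] rows 5.0
sg -1 TURN tot [-0.0016 -0.0003 -0.9993] rows 26.0
  shift before turn [-0.0579 -0.2811  0.3373] after turn [0.0596 0.2811 0.337 ] rows 5.0
t 3.5667 pos [0.5565 0.1985 0.2599] q [-0.006   0.606   0.9547  0.2592  2.0378 -1.0306] w 0.09305074680231416 0.0
```

>>> {"op": "send_rows", "data": {
  "series": [1,-0.0118,-0.0562,0.0674,0,0,0,1,-0.0118,-0.0562,0.0674,0,0,0,1,-0.0118,-0.0562,0.0674,0,0,0,1,-0.0118,-0.0562,0.0674,0,0,0,1,-0.0118,-0.0562,0.0674,0,0,0]
}}

```text
t: 3.98
tcp_pos: [0.4615, 0.1211, 0.1324]
tool_rot: [0.23, 0.939, 0.062, -0.247]
ft_force: [-0.5, -0.2, 0.1]
gripper_width: 0.0929
gripper_force: 0.0
```

>>> {"op": "send_rows", "data": {
  "series": [1,0,0,0,0,0,0,1,0,0,0,0,0,0]
}}

```text
t: 4.15
tcp_pos: [0.461, 0.1213, 0.1325]
tool_rot: [0.231, 0.938, 0.062, -0.25]
ft_force: [0.4, 0.1, -0.3]
gripper_width: 0.0928
gripper_force: 0.0
```

```bash
python3 -c "
from h import *
plan(RC-.112*ry-.001*rx+.021*n,-n,ry)"
```

```text
sg 1 TURN tot [-0.0003  0.0008  0.0007] rows 1.0
  shift before turn [-0.0048  0.0009  0.1481] after turn [-0.0052  0.0008  0.1481] rows 2.0
sg -1 TURN tot [-0.0013 -0.0004 -0.9993] rows 26.0
  shift before turn [-0.0048  0.0009  0.1481] after turn [ 0.0052 -0.0008  0.1481] rows 2.0
t 4.15 pos [0.461  0.1213 0.1325] q [-0.1289  0.4959  1.4558  0.1748  1.682  -1.2411] w 0.09278661366942206 0.0
```

>>> {"op": "send_rows", "data": {
  "series": [1,-0.002,0,0.05,0,0,0,1,-0.002,0,0.05,0,0,0,1,-0.001,0,0.048,0,0,0,1,0,0,0,0,0,0,-1,0,0,0,0,0,0]
}}

```text
t: 4.57
tcp_pos: [0.4393, 0.1345, 0.0806]
tool_rot: [0.231, 0.939, 0.062, -0.249]
ft_force: [1.2, -0.1, 0.6]
gripper_width: 0.0897
gripper_force: 0.0
```

>>> {"op": "send_rows", "data": {
  "series": [-1,0,0,0,0,0,0,-1,0,0,0,0,0,0,-1,0,0,0,0,0,0,-1,0,0,0,0,0,0,-1,0,0,0,0,0,0]
}}

```text
t: 4.98
tcp_pos: [0.4386, 0.1334, 0.0792]
tool_rot: [0.232, 0.938, 0.062, -0.25]
ft_force: [-0.4, -0.4, -0.1]
gripper_width: 0.0576
gripper_force: 0.0
```

>>> {"op": "send_rows", "data": {
  "series": [-1,0,0,0,0,0,0,-1,0,0,0,0,0,0]
}}

```text
t: 5.15
tcp_pos: [0.4381, 0.1335, 0.0789]
tool_rot: [0.232, 0.938, 0.062, -0.251]
ft_force: [0.4, -0.1, -0.3]
gripper_width: 0.0445
gripper_force: 0.0
```

>>> {"op": "send_rows", "data": {
  "series": [-1,0,0,0,0,0,0,-1,0,0,0,0,0,0,-1,0,0,0,0,0,0,-1,0,0,0,0,0,0,-1,0,0,0,0,0,0]
}}

```text
t: 5.57
tcp_pos: [0.438, 0.1336, 0.0789]
tool_rot: [0.232, 0.938, 0.062, -0.251]
ft_force: [0.4, 0.2, -0.6]
gripper_width: 0.0113
gripper_force: 0.0
```

```bash
python3 -c "
from h import *
s=env.read_state();q=s['tcp_pos']-RC;print(q@np.cross(ry,n),q@ry,q@n,s['gripper_width'],s['gripper_force'],s['ft_force'],R.from_quat(s['tool_rot']).as_matrix()[:,2],n)"
```

```text
0.0012878511677135423 -0.11225243795337254 0.020253995963478634 0.011307348082232903 0.0 [ 0.4128  0.1777 -0.5624] [-0.442   0.2326 -0.8664] [ 0.4423 -0.2332  0.866 ]
```

```bash
python3 -c "
from h import *
f=env.grab_frame('scene');w=env.grab_frame('wrist')
a=cv2.resize(f['color'][150:310,300:460,::-1],(400,400));b=cv2.resize(w['color'][:,:,::-1],(533,400))[:,60:460]
cv2.imwrite('pics/g1.png',np.hstack([a,b]))"
```

```text
(no output)
```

View pics/g1.png

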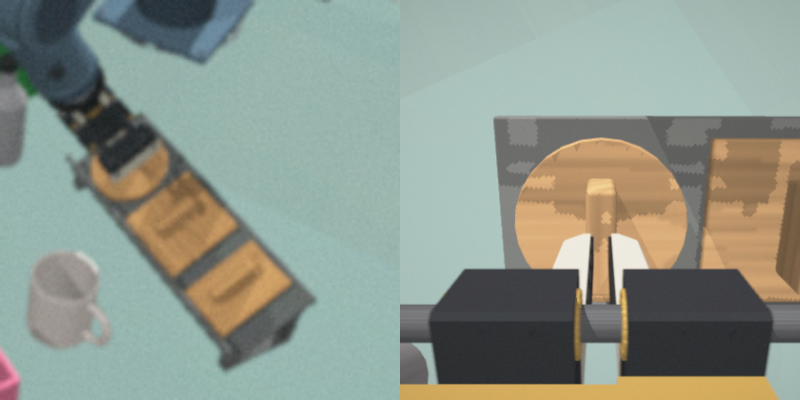

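The right half shows the fingers on either side of the bar, at about (600,260). Waiting for a few more rows to see whether it grips.

>>> {"op": "send_rows", "data": {
  "series": [-1,0,0,0,0,0,0,-1,0,0,0,0,0,0,-1,0,0,0,0,0,0]
}}

```text
t: 5.92
tcp_pos: [0.438, 0.1336, 0.0789]
tool_rot: [0.232, 0.938, 0.062, -0.251]
ft_force: [0.3, 0.3, -0.5]
gripper_width: 0.0006
gripper_force: 0.0
```

```bash
python3 -c "
from h import *
w=env.grab_frame('wrist');s=env.read_state();save(w,'g2.png',(120,100,380,320),3)
print(proj(w,s['tcp_pos']), [ (k,proj(w,RC-.112*ry+a*np.cross(ry,n)+h*n)) for k,a,h in (('up top',-.03,.046),('low top',.03,.046),('up base',-.03,.016))])"
```

```text
[np.float64(274.33573477070104), np.float64(240.44424331010146)] [('up top', [np.float64(275.0170999679948), np.float64(197.7883117707502)]), ('low top', [np.float64(274.832286970958), np.float64(310.6465639023431)]), ('up base', [np.float64(274.80940015430025), np.float64(184.18402722908212)])]
```

View pics/g2.png

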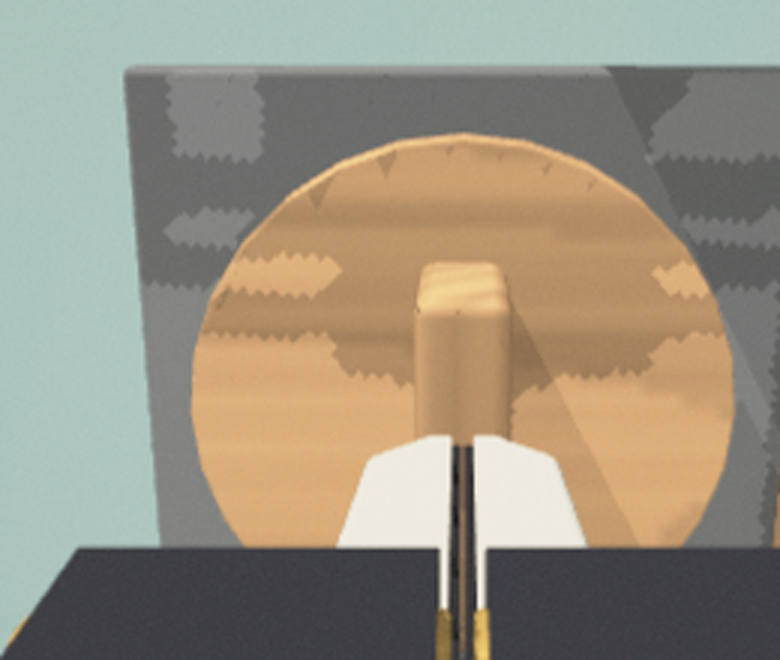

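The picture shows the shut fingertips at about (462,440) covering the bar. The apparent finger gap (93 mm over 194 px) puts the visible tips about 30 mm behind the reported TCP. That matches them shutting just above the bar top, so I reopen and go deeper in small steps, watching the force.

>>> {"op": "send_rows", "data": {
  "series": [0.3,0,0,0,0,0,0,0.3,0,0,0,0,0,0,0.3,0,0,0,0,0,0,0.3,0,0,0,0,0,0,0.3,0,0,0,0,0,0]
}}

```text
t: 6.38
tcp_pos: [0.438, 0.1336, 0.0789]
tool_rot: [0.232, 0.938, 0.062, -0.251]
ft_force: [0.1, 0.7, 0.4]
gripper_width: 0.029
gripper_force: 0.0
```

>>> {"op": "send_rows", "data": {
  "series": [0.3,0,0,0,0,0,0,0.3,0,0,0,0,0,0,0.3,0,0,0,0,0,0,0.3,0,0,0,0,0,0]
}}

```text
t: 6.72
tcp_pos: [0.438, 0.1336, 0.0789]
tool_rot: [0.232, 0.938, 0.062, -0.251]
ft_force: [0.3, 0.5, 0.3]
gripper_width: 0.056
gripper_force: 0.0
```

>>> {"op": "send_rows", "data": {
  "series": [0.3,0,0,0.015,0,0,0,0.3,0,0,0.015,0,0,0,0.3,0,0,0,0,0,0]
}}

```text
t: 6.97
tcp_pos: [0.4313, 0.1367, 0.0675]
tool_rot: [0.232, 0.938, 0.062, -0.252]
ft_force: [0.7, -0.2, -0.5]
gripper_width: 0.0602
gripper_force: 0.0
```

>>> {"op": "send_rows", "data": {
  "series": [0.3,0,0,0.014,0,0,0,0.3,0,0,0.011,0,0,0,0.3,0,0,0,0,0,0]
}}

```text
t: 7.22
tcp_pos: [0.4272, 0.139, 0.0591]
tool_rot: [0.232, 0.938, 0.062, -0.252]
ft_force: [-0.4, 0.3, -0.1]
gripper_width: 0.0602
gripper_force: 0.0
```

```bash
python3 -c "
from h import *
w=env.grab_frame('wrist');s=env.read_state();save(w,'g3.png',(120,100,420,320),2.6)
q=s['tcp_pos']-RC;print(q@np.cross(ry,n),q@ry,q@n,s['ft_force'])"
```

```text
0.0009300331765912912 -0.11238443807743699 -0.0024104277398501028 [ 0.0685 -0.941  -0.7487]
```

View pics/g3.png

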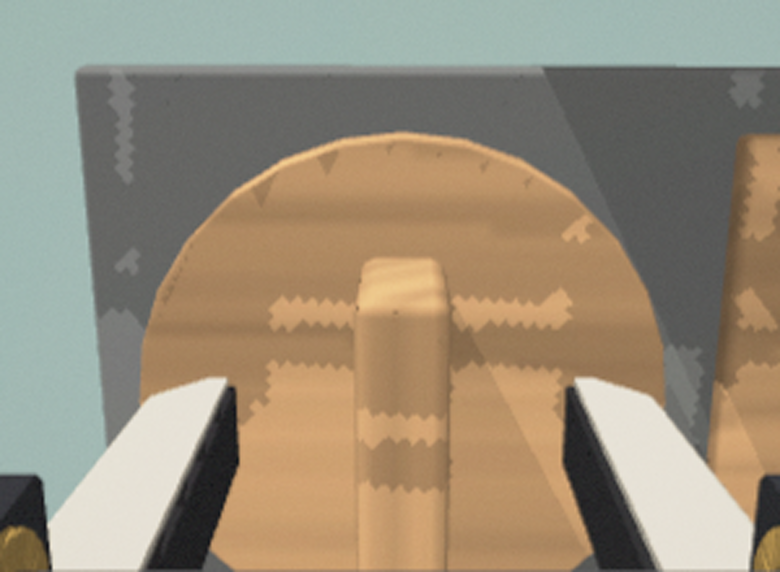

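Picture: the fingertips at (237,390) and (565,390) straddle the bar at (402,400), still about 15 mm above the plate. I go 8 mm deeper and close.

>>> {"op": "send_rows", "data": {
  "series": [0.3,0,0,0.01,0,0,0,0.3,0,0,0.01,0,0,0,-1,0,0,0,0,0,0,-1,0,0,0,0,0,0,-1,0,0,0,0,0,0]
}}

```text
t: 7.68
tcp_pos: [0.4249, 0.1405, 0.0529]
tool_rot: [0.232, 0.938, 0.062, -0.251]
ft_force: [1.2, 0.0, -0.4]
gripper_width: 0.0452
gripper_force: 0.0
```

>>> {"op": "send_rows", "data": {
  "series": [-1,0,0,0,0,0,0,-1,0,0,0,0,0,0,-1,0,0,0,0,0,0,-1,0,0,0,0,0,0,-1,0,0,0,0,0,0]
}}

```text
t: 8.1
tcp_pos: [0.4249, 0.1405, 0.053]
tool_rot: [0.232, 0.938, 0.062, -0.251]
ft_force: [-0.2, -0.0, -0.6]
gripper_width: 0.0159
gripper_force: 30.0
```

Gripped: 15.9 mm wide at 30 N. Lifting clear while I refine the canister poses by fitting their rims to image edges.

>>> {"op": "send_rows", "data": {
  "series": [-1,0,0,-0.03,0,0,0,-1,0,0,-0.07,0,0,0,-1,0,0,-0.09,0,0,0,-1,0,0,-0.09,0,0,0,-1,0,0,-0.09,0,0,0]
}}

```text
t: 8.52
tcp_pos: [0.4904, 0.1058, 0.1824]
tool_rot: [0.232, 0.938, 0.062, -0.251]
ft_force: [0.6, 0.2, -0.7]
gripper_width: 0.0158
gripper_force: 30.0
```

```bash
cat > fit.py <<'E'
from h import *
from scipy.optimize import differential_evolution
def contour(kind,a,b,k=60):
    if kind=="c":
        t=np.linspace(0,2*np.pi,k,endpoint=False);return np.c_[a*np.cos(t),a*np.sin(t)]
    c=np.array([(a,b),(-a,b),(-a,-b),(a,-b),(a,b)]);u=np.linspace(0,1,k//4,endpoint=False)[:,None]
    return np.vstack([c[i]+(c[i+1]-c[i])*u for i in range(4)])
def cost_imgs(fs):
    out=[]
    for f in fs:
        g=cv2.resize(f["color"],None,fx=3,fy=3,interpolation=cv2.INTER_CUBIC)
        e=np.maximum.reduce([cv2.Canny(cv2.GaussianBlur(g[:,:,i],(0,0),2),15,40) for i in range(3)])
        out.append((f,cv2.distanceTransform(255-e,cv2.DIST_L2,5)/3))
    return out
def cost(x,imgs,kind,a,b,z):
    c,s=np.cos(x[2]),np.sin(x[2]);tot=0
    for f,D in imgs:
        for m in(0,.005):
            p=contour(kind,a-m,b-m)@np.array([[c,s],[-s,c]])+x[:2]
            T=np.array(f["T"]);q=(np.c_[p,np.full(len(p),z)]-T[:3,3])@T[:3,:3]
            u=(f["cx"]-f["fx"]*q[:,0]/q[:,2])*3+1;v=(f["cy"]+f["fy"]*q[:,1]/q[:,2])*3+1
            d=cv2.remap(D,u.astype(np.float32),v.astype(np.float32),cv2.INTER_LINEAR,borderValue=3).ravel()
            tot+=np.minimum(d,3).mean()
    return tot/len(imgs)/2
def fit(imgs,g,kind,a,b,z,yaw=0,r=.018):
    bd=[(g[0]-r,g[0]+r),(g[1]-r,g[1]+r),(yaw-.15,yaw+.15) if kind!="c" else (0,1e-6)]
    o=differential_evolution(cost,bd,args=(imgs,kind,a,b,z),seed=0,maxiter=80,popsize=12);return o.x,o.fun
E
python3 - <<'E'
from fit import *
fs=[env.grab_frame("top"),env.grab_frame("scene")]
I=cost_imgs(fs)
for nm,S in([("top",I[:1]),("scene",I[1:]),("both",I)]):
    print(nm,"round",fit(S,(.615,-.279),"c",.05,.05,.12),"sq",fit(S,(.61,-.10),"r",.05,.05,.09,np.radians(46.5)),"ob",fit(S,(.428,-.271),"r",.05,.035,.06,np.radians(-15.2)))
plan((.615,-.279,.27),(0,0,-1),ry)
E
```

```text
top round (array([ 0.6113, -0.2768,  0.    ]), np.float64(0.14629122614860535)) sq (array([ 0.6139, -0.099 ,  0.8175]), np.float64(0.2362123429775238)) ob (array([ 0.4305, -0.2644, -0.2793]), np.float64(0.31466734409332275))
scene round (array([ 0.6043, -0.284 ,  0.    ]), np.float64(0.4134049415588379)) sq (array([ 0.6065, -0.1039,  0.8275]), np.float64(0.46688517928123474)) ob (array([ 0.4333, -0.2645, -0.2595]), np.float64(0.3861669898033142))
both round (array([ 0.6113, -0.2768,  0.    ]), np.float64(0.3509974777698517)) sq (array([ 0.6138, -0.0981,  0.8253]), np.float64(0.40862101316452026)) ob (array([ 0.4315, -0.2649, -0.2767]), np.float64(0.3671048581600189))
sg 1 TURN tot [ 0.0011 -0.1632  0.0001] rows 5.0
  shift before turn [-0.5166 -0.7069 -0.5373] after turn [-0.7134 -0.7081 -0.2124] rows 10.0
sg -1 TURN tot [ 0.2536  0.0017 -0.9672] rows 26.0
  shift before turn [-0.5166 -0.7069 -0.5373] after turn [ 0.7134  0.7081 -0.2124] rows 10.0
t 8.6167 pos [0.4947 0.1046 0.1851] q [-0.1482  0.503   1.3042  0.1713  1.8184 -1.233 ] w 0.016014385544481195 29.999186396598816
```

>>> {"op": "send_rows", "data": {
  "series": [-1,0,0,-0.04,0.0002,-0.0326,0,-1,0,0,-0.04,0.0002,-0.0326,0,-1,0,0,-0.04,0.0002,-0.0326,0,-1,0,0,-0.04,0.0002,-0.0326,0,-1,0,0,-0.04,0.0002,-0.0326,0]
}}

```text
t: 9.03
tcp_pos: [0.5121, 0.0945, 0.2563]
tool_rot: [0.24, 0.971, -0.001, -0.004]
ft_force: [-0.4, 0.5, -1.8]
gripper_width: 0.0158
gripper_force: 30.0
```

```bash
python3 -c "
from h import *
plan((.70,-.323,.30),(0,0,-1),ry)"
```

```text
sg 1 TURN tot [-0.001  -0.0022  0.0004] rows 1.0
  shift before turn [-0.9007 -0.7055 -0.1132] after turn [-0.9023 -0.7041 -0.1092] rows 12.0
sg -1 TURN tot [ 0.0034 -0.0015 -0.9996] rows 26.0
  shift before turn [-0.9007 -0.7055 -0.1132] after turn [ 0.9023  0.7041 -0.1092] rows 12.0
t 9.0333 pos [0.5121 0.0945 0.2563] q [-0.0322  0.1731  1.4778  0.0003  1.4982 -1.1189] w 0.015840742537773275 29.99826818704605
```

>>> {"op": "send_rows", "data": {
  "series": [-1,-0.075,-0.0588,-0.0093,0,-0.001,0,-1,-0.075,-0.0588,-0.0093,0,0,0,-1,-0.075,-0.0588,-0.0093,0,0,0,-1,-0.075,-0.0588,-0.0093,0,0,0,-1,-0.075,-0.0588,-0.0093,0,0,0]
}}

```text
t: 9.45
tcp_pos: [0.5899, -0.08, 0.2731]
tool_rot: [0.239, 0.971, -0.0, -0.005]
ft_force: [1.3, 1.3, -1.2]
gripper_width: 0.0158
gripper_force: 30.0
```

>>> {"op": "send_rows", "data": {
  "series": [-1,-0.075,-0.0588,-0.0093,0,0,0,-1,-0.075,-0.0588,-0.0093,0,0,0,-1,-0.075,-0.0588,-0.0093,0,0,0,-1,-0.075,-0.0588,-0.0093,0,0,0,-1,-0.075,-0.0588,-0.0093,0,0,0]
}}

```text
t: 9.87
tcp_pos: [0.6685, -0.2543, 0.2903]
tool_rot: [0.239, 0.971, -0.0, -0.005]
ft_force: [1.1, 0.6, -0.9]
gripper_width: 0.0157
gripper_force: 30.0
```

>>> {"op": "send_rows", "data": {
  "series": [-1,-0.075,-0.0588,-0.0093,0,0,0,-1,-0.075,-0.0588,-0.0093,0,0,0,-1,0,0,0,0,0,0,-1,0,0,0,0,0,0]
}}

```text
t: 10.2
tcp_pos: [0.6996, -0.3249, 0.2935]
tool_rot: [0.241, 0.971, 0.0, -0.007]
ft_force: [-0.8, 0.5, -1.6]
gripper_width: 0.0157
gripper_force: 30.0
```

```bash
python3 - <<'E'
from fit import *
w=env.grab_frame("wrist");save(w,"w2.png",s=1.2)
I=cost_imgs([w])
print("round",fit(I,(.611,-.279),"c",.05,.05,.12,r=.025),proj(w,(.611,-.277,.12)))
print("round_mouth",[(d["conf"],atz(w,d["centre"],.12)) for d in env.tip_of("round_mouth",w)])
s=env.read_state();Rt=R.from_quat(s["tool_rot"])
print(s["tcp_pos"],Rt.as_matrix()[:,2],"lid centre px",proj(w,s["tcp_pos"]+Rt.apply([.001,0,-.0095])))
E
```

```text
round (array([ 0.6098, -0.2757,  0.    ]), np.float32(0.35592875)) [np.float64(275.40710214353265), np.float64(75.96303650231152)]
round_mouth [(0.83, array([ 0.608 , -0.2757,  0.12  ])), (0.54, array([ 0.55  , -0.4038,  0.12  ]))]
[ 0.6995 -0.3218  0.2971] [-0.0108  0.003  -0.9999] lid centre px [np.float64(279.56817414604), np.float64(244.90159097192665)]
```

View pics/w2.png

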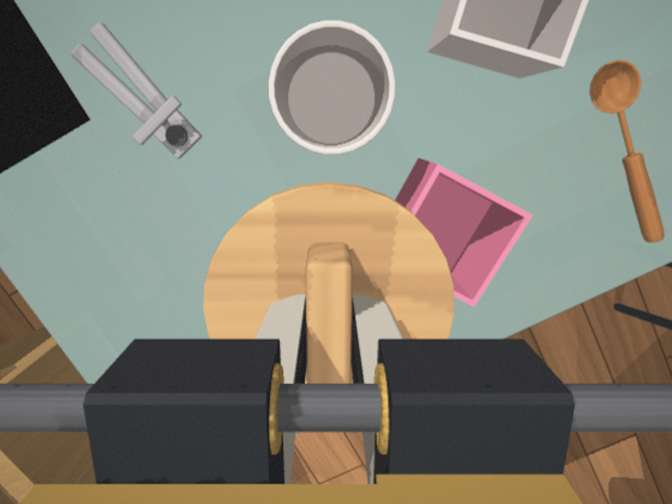

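The picture shows the lid held squarely at (330,305), and the round rim at (332,87), which fits (0.610,-0.276). Aligning above it.

```bash
python3 -c "
from h import *
plan((.611,-.2765,.15),(0,0,-1),ry)"
```

```text
sg 1 TURN tot [-0.0007 -0.0035  0.0005] rows 1.0
  shift before turn [ 0.2444 -0.0017  0.3705] after turn [ 0.2485 -0.0029  0.3678] rows 5.0
sg -1 TURN tot [ 0.0055 -0.0012 -0.9995] rows 26.0
  shift before turn [ 0.2444 -0.0017  0.3705] after turn [-0.2485  0.0029  0.3678] rows 5.0
t 10.3 pos [ 0.6995 -0.3218  0.2971] q [-0.5739  0.6912  0.596  -0.0034  1.8651 -1.6621] w 0.01568033450867399 29.9991774559021
```

>>> {"op": "send_rows", "data": {
  "series": [-1,0,0,0,-0.0007,-0.0035,0.0005,-1,0.062,-0.0007,0.08,0,0,0,-1,0.062,-0.0007,0.08,0,0,0,-1,0.062,-0.0007,0.08,0,0,0,-1,0.062,-0.0007,0.08,0,0,0]
}}

```text
t: 10.72
tcp_pos: [0.6116, -0.2755, 0.173]
tool_rot: [0.239, 0.971, -0.001, 0.003]
ft_force: [0.7, 0.0, -0.5]
gripper_width: 0.0156
gripper_force: 30.0
```

>>> {"op": "send_rows", "data": {
  "series": [-1,0,0,0.048,0,0,0,-1,0,0,0,0,0,0,-1,0,0,0,0,0,0,-1,0,0,0,0,0,0]
}}

```text
t: 11.05
tcp_pos: [0.6153, -0.2788, 0.1568]
tool_rot: [0.24, 0.971, -0.002, 0.004]
ft_force: [-0.6, 0.6, -1.1]
gripper_width: 0.0157
gripper_force: 30.0
```

```bash
python3 - <<'E'
from fit import *
plan((.611,-.2765,.113),(0,0,-1),ry)
w=env.grab_frame("wrist");save(w,"w3.png",s=1.2)
plan((.611,-.2765,.113),(0,0,-1),ry)
E
```

```text
sg 1 TURN tot [-0.0005  0.0031  0.0002] rows 1.0
  shift before turn [0.0132 0.0003 0.1093] after turn [0.0122 0.0001 0.1094] rows 2.0
sg -1 TURN tot [-0.0048 -0.0007 -0.9997] rows 26.0
  shift before turn [0.0132 0.0003 0.1093] after turn [-0.0122 -0.0001  0.1094] rows 2.0
t 11.05 pos [ 0.6153 -0.2788  0.1568] q [-0.59    0.497   1.2574 -0.0005  1.3775 -1.6763] w 0.01572885234610576 29.998961091041565
sg 1 TURN tot [-0.0005  0.0032  0.0002] rows 1.0
  shift before turn [0.0146 0.001  0.1096] after turn [0.0135 0.0008 0.1098] rows 2.0
sg -1 TURN tot [-0.0051 -0.0008 -0.9998] rows 26.0
  shift before turn [0.0146 0.001  0.1096] after turn [-0.0135 -0.0008  0.1098] rows 2.0
t 11.1 pos [ 0.6156 -0.2793  0.1569] q [-0.5902  0.4974  1.2564 -0.0005  1.3775 -1.6763] w 0.015521040074708012 29.999124705791473
```

>>> {"op": "send_rows", "data": {
  "series": [-1,0.0135,0.0008,0.05,-0.0005,0.003,0.0002,-1,0,0,0,0,0,0,-1,0,0,0,0,0,0,-1,0,0,0,0,0,0,-1,0,0,0,0,0,0]
}}

```text
t: 11.52
tcp_pos: [0.6098, -0.2763, 0.1346]
tool_rot: [0.241, 0.971, 0.001, -0.002]
ft_force: [0.2, -0.1, -1.6]
gripper_width: 0.0159
gripper_force: 30.0
```

```bash
python3 - <<'E'
from fit import *
plan((.611,-.2765,.113),(0,0,-1),ry)
w=env.grab_frame("wrist");save(w,"w3.png",s=1.4)
plan((.611,-.2765,.1025),(0,0,-1),ry)
print(proj(w,(.610,-.276,.12)))
E
```

```text
sg 1 TURN tot [ 0.0001 -0.0011 -0.0002] rows 1.0
  shift before turn [-0.003   0.001   0.0541] after turn [-0.0028  0.001   0.0541] rows 1.0
sg -1 TURN tot [-0.0017 -0.0002  0.9998] rows 26.0
  shift before turn [-0.003   0.001   0.0541] after turn [ 0.0028 -0.001   0.0541] rows 1.0
t 11.5167 pos [ 0.6098 -0.2763  0.1346] q [-0.5917  0.5097  1.2913  0.      1.3441 -1.6766] w 0.01590119974081322 29.9990513920784
sg 1 TURN tot [ 0.0001 -0.0012 -0.0003] rows 1.0
  shift before turn [-0.0037  0.001   0.0798] after turn [-0.0034  0.0011  0.0798] rows 1.0
sg -1 TURN tot [-0.0019 -0.0002  0.9997] rows 26.0
  shift before turn [-0.0037  0.001   0.0798] after turn [ 0.0034 -0.0011  0.0798] rows 1.0
t 11.5667 pos [ 0.6096 -0.2763  0.1344] q [-0.5918  0.5097  1.2918 -0.      1.344  -1.6765] w 0.0157656852753449 29.999081790447235
[np.float64(275.02173098288654), np.float64(232.07010586880003)]
```

View pics/w3.png

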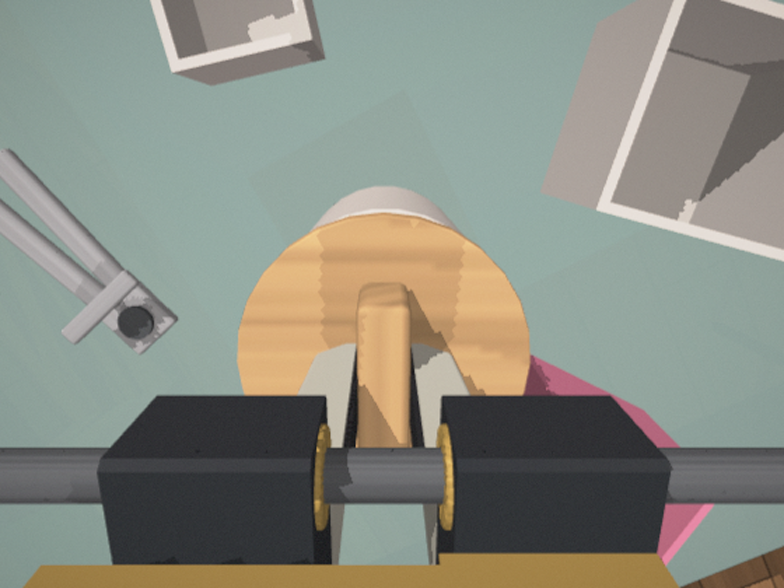

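The lid at (384,310) is in line with the canister wall seen above it at (384,200). Lowering with force checks.

>>> {"op": "send_rows", "data": {
  "series": [-1,-0.003,0.001,0.03,0,-0.0011,0,-1,0,0,0.025,0,0,0,-1,0,0,0,0,0,0,-1,0,0,0,0,0,0]
}}

```text
t: 11.9
tcp_pos: [0.6094, -0.2755, 0.1104]
tool_rot: [0.241, 0.971, 0.001, -0.002]
ft_force: [-0.2, -0.9, -1.0]
gripper_width: 0.0158
gripper_force: 30.0
```

>>> {"op": "send_rows", "data": {
  "series": [-1,0,0,0.01,0,0,0,-1,0,0,0.008,0,0,0,-1,0,0,0,0,0,0,-1,0,0,0,0,0,0]
}}

```text
t: 12.23
tcp_pos: [0.6098, -0.2758, 0.1039]
tool_rot: [0.241, 0.971, 0.001, -0.001]
ft_force: [0.3, -0.8, -0.8]
gripper_width: 0.016
gripper_force: 30.0
```

```bash
python3 -c "
from h import *
plan((.611,-.2765,.1025),(0,0,-1),ry);print(env.read_state()['ft_force'])"
```

```text
sg 1 TURN tot [ 0.0002 -0.0009 -0.0003] rows 1.0
  shift before turn [-0.0035 -0.0003  0.0035] after turn [-0.0035 -0.0003  0.0035] rows 1.0
sg -1 TURN tot [-0.0014 -0.0003  0.9997] rows 26.0
  shift before turn [-0.0035 -0.0003  0.0035] after turn [0.0035 0.0003 0.0035] rows 1.0
t 12.2333 pos [ 0.6098 -0.2758  0.1039] q [-0.5912  0.5315  1.3325  0.0004  1.2805 -1.6761] w 0.015980963634309106 29.999092519283295
[ 0.2905 -0.7853 -0.7898]
```

>>> {"op": "send_rows", "data": {
  "series": [-1,0,0,0.004,0,0,0,-1,0,0,0,0,0,0,-1,0,0,0,0,0,0]
}}

```text
t: 12.48
tcp_pos: [0.6099, -0.2758, 0.1024]
tool_rot: [0.241, 0.971, 0.001, -0.001]
ft_force: [0.5, 0.0, -0.8]
gripper_width: 0.0157
gripper_force: 30.0
```

>>> {"op": "send_rows", "data": {
  "series": [-1,0,0,0.003,0,0,0,-1,0,0,0,0,0,0,-1,0,0,0,0,0,0]
}}

```text
t: 12.73
tcp_pos: [0.6101, -0.2759, 0.1021]
tool_rot: [0.241, 0.971, 0.0, -0.001]
ft_force: [-1.4, 1.2, 4.0]
gripper_width: 0.0156
gripper_force: 30.0
```

Seat contact is where predicted (0.1021 against 0.1025). Release and rise.

>>> {"op": "send_rows", "data": {
  "series": [-0.2,0,0,0,0,0,0,-0.2,0,0,0,0,0,0,-0.2,0,0,0,0,0,0,-0.2,0,0,0,0,0,0,-0.2,0,0,0,0,0,0]
}}

```text
t: 13.15
tcp_pos: [0.6098, -0.2758, 0.1009]
tool_rot: [0.241, 0.971, 0.001, -0.001]
ft_force: [0.1, 0.2, 0.4]
gripper_width: 0.0369
gripper_force: 0.0
```

>>> {"op": "send_rows", "data": {
  "series": [0.2,0,0,-0.04,0,0,0,0.2,0,0,-0.1,0,0,0,0.2,0,0,-0.1,0,0,0,0.2,0,0,-0.1,0,0,0,0.2,0,0,-0.1,0,0,0]
}}

```text
t: 13.57
tcp_pos: [0.61, -0.2759, 0.279]
tool_rot: [0.241, 0.971, 0.001, -0.001]
ft_force: [1.2, -0.0, 0.7]
gripper_width: 0.0555
gripper_force: 0.0
```

```bash
python3 - <<'E'
from fit import *
w=env.grab_frame("wrist");I=cost_imgs([w])
s=env.read_state()
print("lid plate",fit(I,(.61,-.276),"c",.052,.052,.128,r=.02))
for k in("round_lid",):print(k,[(d["conf"],atz(w,d["centre"],.112)) for d in env.tip_of(k,w)])
plan(RC+.14*n+.002*ry,-n,ry)
plan(RC+.14*n+.002*ry+[0,0,.07],-n,ry)
E
```

```text
lid plate (array([ 0.6096, -0.2761,  0.    ]), np.float32(1.515542))
round_lid [(0.83, array([ 0.6109, -0.2769,  0.112 ]))]
sg 1 TURN tot [-0.0002  0.1705 -0.0003] rows 5.0
  shift before turn [0.7236 0.9912 0.2478] after turn [0.4949 0.9915 0.5828] rows 13.0
sg -1 TURN tot [0.2645 0.0004 0.9641] rows 26.0
  shift before turn [0.7236 0.9912 0.2478] after turn [-0.4949 -0.9915  0.5828] rows 13.0
t 13.6667 pos [ 0.613  -0.2779  0.2862] q [-0.5912  0.4438  1.0341  0.0003  1.6517 -1.6761] w 0.055451491038919186 0.0
sg 1 TURN tot [-0.0002  0.1705 -0.0003] rows 5.0
  shift before turn [0.7215 0.9911 0.0728] after turn [0.5824 0.9915 0.4312] rows 12.0
sg -1 TURN tot [0.2645 0.0004 0.9641] rows 26.0
  shift before turn [0.7215 0.9911 0.0728] after turn [-0.5824 -0.9915  0.4312] rows 12.0
t 13.6667 pos [ 0.613  -0.2779  0.2862] q [-0.5912  0.4438  1.0341  0.0003  1.6517 -1.6761] w 0.055451491038919186 0.0
```

>>> {"op": "send_rows", "data": {
  "series": [0.2,0.0555,0.0762,0.0056,0,0,0,0.2,0.0555,0.0762,0.0056,0,0,0,0.2,0.0555,0.0762,0.0056,0,0,0,0.2,0.0555,0.0762,0.0056,0,0,0,0.2,0.0555,0.0762,0.0056,0,0,0]
}}

```text
t: 14.08
tcp_pos: [0.5825, -0.0879, 0.2657]
tool_rot: [0.241, 0.971, 0.001, -0.001]
ft_force: [1.6, 0.1, -0.3]
gripper_width: 0.0555
gripper_force: 0.0
```

>>> {"op": "send_rows", "data": {
  "series": [0.2,0.0555,0.0762,0.0056,0,0,0,0.2,0.0555,0.0762,0.0056,0,0,0,0.2,0.0555,0.0762,0.0056,0,0,0,0.2,0.0555,0.0762,0.0056,0,0,0,0.2,0.0555,0.0762,0.0056,0,0,0]
}}

```text
t: 14.5
tcp_pos: [0.5555, 0.0989, 0.2551]
tool_rot: [0.241, 0.971, 0.001, -0.001]
ft_force: [0.7, -0.0, 0.6]
gripper_width: 0.0555
gripper_force: 0.0
```

>>> {"op": "send_rows", "data": {
  "series": [0.2,0.0555,0.0762,0.0056,0,0,0,0.2,0.0555,0.0762,0.0056,0,0,0,0.2,0.0555,0.0762,0.0056,0,0,0,0.2,0,0,0,0,0.0341,0,0.2,0,0,0,0,0.0341,0]
}}

```text
t: 14.92
tcp_pos: [0.5372, 0.2153, 0.2505]
tool_rot: [0.234, 0.966, 0.027, -0.106]
ft_force: [0.3, -0.5, 0.1]
gripper_width: 0.0555
gripper_force: 0.0
```

>>> {"op": "send_rows", "data": {
  "series": [0.2,0,0,0,0,0.0341,0,0.2,0,0,0,0,0.0341,0,0.2,0,0,0,0,0.0341,0,0.2,0,0,0,0,0,0,0.2,0,0,0,0,0,0]
}}

```text
t: 15.33
tcp_pos: [0.5407, 0.2081, 0.2458]
tool_rot: [0.233, 0.935, 0.064, -0.26]
ft_force: [-0.7, 0.5, -0.1]
gripper_width: 0.0559
gripper_force: 0.0
```

```bash
python3 - <<'E'
from h import *
w=env.grab_frame("wrist");dx=np.cross(ry,n)
for k in("square_lid","oblong_lid"):
    for d in env.tip_of(k,w)[:2]:
        o,v=ray(w,d["centre"]);q=o+v*(((RC-o)@n)/(v@n))-RC;print(k,d["conf"],q@dx,q@ry)
plan(RC+.05*n+.002*ry,-n,ry)
plan(RC-.0095*n+.002*ry,-n,ry)
E
```

```text
square_lid 0.77 -0.0010522768431065204 0.004409795807475055
oblong_lid 0.94 0.001364561040973238 0.11583457737395556
sg 1 TURN tot [ 0.0005 -0.0034  0.0004] rows 1.0
  shift before turn [-0.0974 -0.0022  0.3642] after turn [-0.0935 -0.0015  0.3652] rows 4.0
sg -1 TURN tot [ 0.0053  0.0008 -0.9996] rows 26.0
  shift before turn [-0.0974 -0.0022  0.3642] after turn [0.0935 0.0015 0.3652] rows 4.0
t 15.4833 pos [0.5397 0.2098 0.2505] q [ 0.0056  0.5859  1.0177  0.2692  2.0042 -1.0255] w 0.05563197052547859 0.0
sg 1 TURN tot [ 0.0005 -0.0034  0.0004] rows 1.0
  shift before turn [-0.099  -0.0025  0.5129] after turn [-0.0935 -0.0015  0.514 ] rows 6.0
sg -1 TURN tot [ 0.0053  0.0008 -0.9996] rows 26.0
  shift before turn [-0.099  -0.0025  0.5129] after turn [0.0935 0.0015 0.514 ] rows 6.0
t 15.4833 pos [0.5397 0.2098 0.2505] q [ 0.0056  0.5859  1.0177  0.2692  2.0042 -1.0255] w 0.05563197052547859 0.0
```

>>> {"op": "send_rows", "data": {
  "series": [0.2,0,0,0,0.0005,-0.0034,0.0004,0.2,-0.0234,0,0.091,0,0,0,0.2,-0.0234,0,0.091,0,0,0,0.2,-0.0234,0,0.091,0,0,0,0.2,-0.0234,0,0.091,0,0,0]
}}

```text
t: 15.9
tcp_pos: [0.5033, 0.229, 0.1053]
tool_rot: [0.232, 0.938, 0.062, -0.25]
ft_force: [1.3, 0.4, -0.2]
gripper_width: 0.0558
gripper_force: 0.0
```

>>> {"op": "send_rows", "data": {
  "series": [0.2,0,0,0,0,0,0,0.2,0,0,0,0,0,0,0.2,0,0,0,0,0,0,0.2,0,0,0,0,0,0]
}}

```text
t: 16.23
tcp_pos: [0.5062, 0.2282, 0.1075]
tool_rot: [0.232, 0.938, 0.063, -0.25]
ft_force: [-0.7, 0.8, 0.3]
gripper_width: 0.0557
gripper_force: 0.0
```

```bash
python3 - <<'E'
from h import *
plan(RC-.0095*n+.002*ry,-n,ry)
E
```

```text
sg 1 TURN tot [0.0007 0.0006 0.0001] rows 1.0
  shift before turn [ 0.0028 -0.0035  0.1565] after turn [ 0.0025 -0.0031  0.1565] rows 2.0
sg -1 TURN tot [-0.0009  0.0011 -0.9999] rows 26.0
  shift before turn [ 0.0028 -0.0035  0.1565] after turn [-0.0025  0.0031  0.1565] rows 2.0
t 16.2333 pos [0.5062 0.2282 0.1075] q [ 0.0354  0.6142  1.3159  0.2537  1.67   -1.0839] w 0.0557271384543786 0.0
```

>>> {"op": "send_rows", "data": {
  "series": [0.2,0.0025,-0.003,0.06,0,0,0,0.2,0,0,0.06,0,0,0,0.2,0,0,0.034,0,0,0,0.2,0,0,0,0,0,0,0.2,0,0,0,0,0,0]
}}

```text
t: 16.65
tcp_pos: [0.4764, 0.2418, 0.0531]
tool_rot: [0.232, 0.937, 0.062, -0.252]
ft_force: [-0.1, -0.2, -0.6]
gripper_width: 0.0556
gripper_force: 0.0
```

>>> {"op": "send_rows", "data": {
  "series": [-1,0,0,0,0,0,0,-1,0,0,0,0,0,0,-1,0,0,0,0,0,0,-1,0,0,0,0,0,0,-1,0,0,0,0,0,0]
}}

```text
t: 17.07
tcp_pos: [0.4755, 0.2417, 0.0521]
tool_rot: [0.233, 0.937, 0.062, -0.253]
ft_force: [0.8, 0.2, 0.0]
gripper_width: 0.027
gripper_force: 0.0
```

>>> {"op": "send_rows", "data": {
  "series": [-1,0,0,0,0,0,0,-1,0,0,0,0,0,0,-1,0,0,0,0,0,0]
}}

```text
t: 17.32
tcp_pos: [0.4753, 0.242, 0.0518]
tool_rot: [0.233, 0.937, 0.062, -0.253]
ft_force: [1.0, 0.6, 0.7]
gripper_width: 0.016
gripper_force: 30.0
```

```bash
python3 - <<'E'
from h import *
s=env.read_state();q=s['tcp_pos']-RC;print("grasp rack coords",q@np.cross(ry,n),q@ry,q@n,s["gripper_width"],s["gripper_force"])
plan(RC+.15*n,-n,ry)
E
```

```text
grasp rack coords -0.0004018227182848973 0.0010768165838043844 -0.011986694457502537 0.016033341349710614 30.000601708889008
sg 1 TURN tot [-0.     -0.0012 -0.0005] rows 1.0
  shift before turn [ 0.0005 -0.0027 -0.405 ] after turn [-0.001  -0.0027 -0.405 ] rows 4.0
sg -1 TURN tot [-0.0018  0.      0.9995] rows 26.0
  shift before turn [ 0.0005 -0.0027 -0.405 ] after turn [ 0.001   0.0027 -0.405 ] rows 4.0
t 17.3167 pos [0.4753 0.242  0.0518] q [ 0.0577  0.6312  1.4412  0.2631  1.533  -1.0988] w 0.016033341349710614 30.000601708889008
```

>>> {"op": "send_rows", "data": {
  "series": [-1,0,0,-0.03,0,0,0,-1,0,0,-0.07,0,0,0,-1,0,0,-0.09,0,0,0,-1,0,0,-0.09,0,0,0,-1,0,0,-0.09,0,0,0]
}}

```text
t: 17.73
tcp_pos: [0.541, 0.2067, 0.1806]
tool_rot: [0.233, 0.937, 0.062, -0.254]
ft_force: [1.7, 0.1, -0.9]
gripper_width: 0.016
gripper_force: 30.0
```

```bash
python3 - <<'E'
from h import *
plan((.686,-.167,.27),(0,0,-1),(np.cos(.825),np.sin(.825),0))
E
```

```text
sg 1 TURN tot [-0.0226 -0.1671  0.0806] rows 5.0
  shift before turn [-0.5418 -0.6573 -0.5733] after turn [-0.9003 -0.4403 -0.2235] rows 10.0
sg -1 TURN tot [ 0.2401 -0.0325 -0.8879] rows 24.0
  shift before turn [-0.5418 -0.6573 -0.5733] after turn [ 0.9003  0.4403 -0.2235] rows 10.0
t 17.7333 pos [0.541  0.2067 0.1806] q [ 0.0041  0.619   1.1254  0.2486  1.865  -1.0645] w 0.015998236261454354 29.999543130397797
```

>>> {"op": "send_rows", "data": {
  "series": [-1,0,0,-0.03,-0.0045,-0.0334,0.0161,-1,0,0,-0.03,-0.0045,-0.0334,0.0161,-1,0,0,-0.03,-0.0045,-0.0334,0.0161,-1,0,0,-0.03,-0.0045,-0.0334,0.0161,-1,0,0,-0.03,-0.0045,-0.0334,0.0161]
}}

```text
t: 18.15
tcp_pos: [0.5575, 0.1972, 0.237]
tool_rot: [0.366, 0.931, 0.0, 0.003]
ft_force: [-0.1, -0.5, -2.4]
gripper_width: 0.0158
gripper_force: 30.0
```

```bash
python3 - <<'E'
from h import *
plan((.686,-.167,.27),(0,0,-1),(np.cos(.825),np.sin(.825),0))
E
```

```text
sg 1 TURN tot [ 0.0009  0.0017 -0.0011] rows 1.0
  shift before turn [-0.8558 -0.4474 -0.0792] after turn [-0.8538 -0.4507 -0.0825] rows 10.0
sg -1 TURN tot [ 0.0026 -0.0014  0.9989] rows 26.0
  shift before turn [-0.8558 -0.4474 -0.0792] after turn [ 0.8538  0.4507 -0.0825] rows 10.0
t 18.15 pos [0.5575 0.1972 0.237 ] q [ 0.1531  0.3036  1.354  -0.0024  1.4785 -0.6681] w 0.01578967375740268 29.99708890914917
```

>>> {"op": "send_rows", "data": {
  "series": [-1,-0.0855,-0.0448,-0.008,0.0005,0.0017,-0.001,-1,-0.0855,-0.0448,-0.008,0,0,0,-1,-0.0855,-0.0448,-0.008,0,0,0,-1,-0.0855,-0.0448,-0.008,0,0,0,-1,-0.0855,-0.0448,-0.008,0,0,0]
}}

```text
t: 18.57
tcp_pos: [0.622, 0.0152, 0.2512]
tool_rot: [0.362, 0.932, 0.0, -0.003]
ft_force: [0.4, -0.0, -1.2]
gripper_width: 0.0157
gripper_force: 30.0
```

>>> {"op": "send_rows", "data": {
  "series": [-1,-0.0855,-0.0448,-0.008,0,0,0,-1,-0.0855,-0.0448,-0.008,0,0,0,-1,-0.0855,-0.0448,-0.008,0,0,0,-1,-0.0855,-0.0448,-0.008,0,0,0,-1,-0.0855,-0.0448,-0.008,0,0,0]
}}

```text
t: 18.98
tcp_pos: [0.6876, -0.1671, 0.2659]
tool_rot: [0.363, 0.932, 0.001, -0.003]
ft_force: [1.2, 0.5, -1.2]
gripper_width: 0.0161
gripper_force: 30.0
```

>>> {"op": "send_rows", "data": {
  "series": [-1,0,0,0,0,0,0,-1,0,0,0,0,0,0,-1,0,0,0,0,0,0,-1,0,0,0,0,0,0]
}}

```text
t: 19.32
tcp_pos: [0.6873, -0.164, 0.2663]
tool_rot: [0.362, 0.932, 0.001, -0.003]
ft_force: [0.3, 0.1, -0.7]
gripper_width: 0.0159
gripper_force: 30.0
```

```bash
python3 - <<'E'
from fit import *
w=env.grab_frame("wrist");save(w,"w4.png",s=1.4)
I=cost_imgs([w]);x,c=fit(I,(.612,-.10),"r",.05,.05,.09,.825,r=.02);print("sq",x,c)
print([(d["conf"],atz(w,d["centre"],.09)) for d in env.tip_of("square_mouth",w)])
plan((x[0],x[1],.12),(0,0,-1),(np.cos(x[2]),np.sin(x[2]),0))
# overlay: rim fit and the lid plate as predicted
s=env.read_state();Rt=R.from_quat(s["tool_rot"]);im=w["color"][:,:,::-1].copy()
ct=contour("r",.05,.05)@np.array([[np.cos(x[2]),np.sin(x[2])],[-np.sin(x[2]),np.cos(x[2])]])+x[:2]
A=[proj(w,(*p,.09)) for p in ct]
B=[proj(w,s["tcp_pos"]+Rt.apply([p[0],p[1],-.012-.016])) for p in contour("r",.052,.052)]
im=cv2.resize(im,None,fx=1.4,fy=1.4)
for P,c in((A,(0,0,255)),(B,(255,0,0))):
    for u,v in P: cv2.circle(im,(int(u*1.4+.2),int(v*1.4+.2)),1,c,-1)
cv2.imwrite("pics/w4.png",im)
E
```

```text
sq [ 0.6119 -0.0983  0.8276] 0.2089967429637909
[(0.77, array([ 0.6093, -0.0955,  0.09  ]))]
sg 1 TURN tot [-0.0001 -0.0017  0.0008] rows 1.0
  shift before turn [ 0.2478 -0.0067  0.3684] after turn [ 0.2497 -0.0074  0.367 ] rows 5.0
sg -1 TURN tot [ 0.0027 -0.0002 -0.9992] rows 26.0
  shift before turn [ 0.2478 -0.0067  0.3684] after turn [-0.2497  0.0074  0.367 ] rows 5.0
t 19.4167 pos [ 0.6875 -0.1637  0.2668] q [-0.392   0.5301  0.9426  0.0014  1.6741 -1.2218] w 0.01584523668751861 29.999688863754272
```

View pics/w4.png

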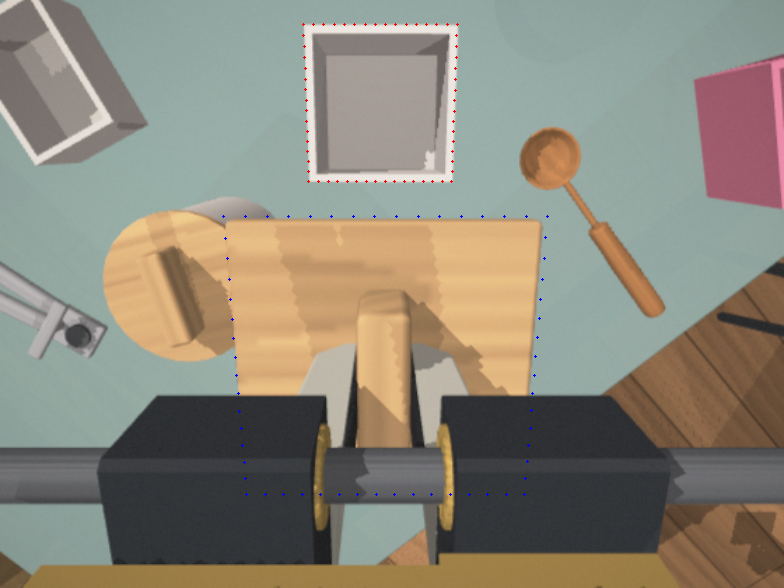

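The overlay fits: rim at (380,103) and lid plate at (383,355), both within about 1 mm. The round lid looks flat at (190,285). That was the tenth picture, so I work from numbers from here.

>>> {"op": "send_rows", "data": {
  "series": [-1,0,0,0,0,-0.0017,0.0008,-1,0.062,-0.0018,0.074,0,0,0,-1,0.062,-0.0018,0.074,0,0,0,-1,0.062,-0.0018,0.074,0,0,0,-1,0.062,-0.0018,0.074,0,0,0]
}}

```text
t: 19.83
tcp_pos: [0.6116, -0.0987, 0.1474]
tool_rot: [0.364, 0.932, -0.0, 0.001]
ft_force: [0.0, -0.5, -1.1]
gripper_width: 0.0159
gripper_force: 30.0
```

>>> {"op": "send_rows", "data": {
  "series": [-1,0,0,0.06,0,0,0,-1,0,0,0.05,0,0,0,-1,0,0,0,0,0,0,-1,0,0,0,0,0,0,-1,0,0,0,0,0,0]
}}

```text
t: 20.25
tcp_pos: [0.614, -0.1004, 0.1058]
tool_rot: [0.364, 0.931, -0.0, 0.001]
ft_force: [-0.3, -1.1, -1.3]
gripper_width: 0.0162
gripper_force: 30.0
```

```bash
python3 - <<'E'
from h import *
plan((.6119,-.0983,.083),(0,0,-1),(np.cos(.8276),np.sin(.8276),0))
E
```

```text
sg 1 TURN tot [ 0.0001  0.0008 -0.0005] rows 1.0
  shift before turn [0.0076 0.0004 0.0569] after turn [0.0074 0.0004 0.0569] rows 1.0
sg -1 TURN tot [ 0.0013 -0.0002  0.9995] rows 26.0
  shift before turn [0.0076 0.0004 0.0569] after turn [-0.0074 -0.0004  0.0569] rows 1.0
t 20.25 pos [ 0.614  -0.1004  0.1058] q [-0.3408  0.4461  1.4686 -0.0007  1.2243 -1.1666] w 0.016238884176128756 29.999799728393555
```

>>> {"op": "send_rows", "data": {
  "series": [-1,0.0075,0.0004,0.025,0,0.0008,-0.0005,-1,0,0,0.025,0,0,0,-1,0,0,0,0,0,0,-1,0,0,0,0,0,0,-1,0,0,0,0,0,0]
}}

```text
t: 20.67
tcp_pos: [0.6108, -0.0983, 0.084]
tool_rot: [0.363, 0.932, 0.0, -0.001]
ft_force: [0.8, 0.4, -1.7]
gripper_width: 0.0158
gripper_force: 30.0
```

```bash
python3 - <<'E'
from h import *
plan((.6119,-.0983,.071),(0,0,-1),(np.cos(.8276),np.sin(.8276),0));print(env.read_state()["ft_force"])
E
```

```text
sg 1 TURN tot [-0.0002 -0.0008 -0.0002] rows 1.0
  shift before turn [-0.0021  0.002   0.0326] after turn [-0.002   0.0019  0.0326] rows 1.0
sg -1 TURN tot [-0.0012  0.0003  0.9998] rows 26.0
  shift before turn [-0.0021  0.002   0.0326] after turn [ 0.002  -0.0019  0.0326] rows 1.0
t 20.6667 pos [ 0.6108 -0.0983  0.084 ] q [-0.3399  0.4632  1.4986  0.0004  1.1822 -1.1671] w 0.015783353981328418 29.99976485967636
[ 0.7609  0.3587 -1.6688]
```

>>> {"op": "send_rows", "data": {
  "series": [-1,-0.002,0.0015,0.013,0,-0.0005,0,-1,0,0,0.01,0,0,0,-1,0,0,0,0,0,0,-1,0,0,0,0,0,0]
}}

```text
t: 21.0
tcp_pos: [0.6114, -0.0982, 0.0744]
tool_rot: [0.363, 0.932, -0.0, -0.001]
ft_force: [0.6, 0.7, -1.1]
gripper_width: 0.016
gripper_force: 30.0
```

>>> {"op": "send_rows", "data": {
  "series": [-1,0,0,0.004,0,0,0,-1,0,0,0,0,0,0,-1,0,0,0,0,0,0]
}}

```text
t: 21.25
tcp_pos: [0.6117, -0.0983, 0.0732]
tool_rot: [0.363, 0.932, -0.0, -0.001]
ft_force: [-0.7, -0.3, -1.1]
gripper_width: 0.0154
gripper_force: 30.0
```

>>> {"op": "send_rows", "data": {
  "series": [-1,0,0,0.004,0,0,0,-1,0,0,0,0,0,0,-1,0,0,0,0,0,0]
}}

```text
t: 21.5
tcp_pos: [0.6116, -0.0983, 0.0716]
tool_rot: [0.363, 0.932, -0.0, -0.001]
ft_force: [-0.2, -0.0, -2.1]
gripper_width: 0.016
gripper_force: 30.0
```

>>> {"op": "send_rows", "data": {
  "series": [-1,0,0,0.004,0,0,0,-1,0,0,0,0,0,0,-1,0,0,0,0,0,0]
}}

```text
t: 21.75
tcp_pos: [0.6116, -0.0983, 0.0699]
tool_rot: [0.363, 0.932, -0.0, -0.001]
ft_force: [0.7, 0.2, -1.2]
gripper_width: 0.0158
gripper_force: 30.0
```

>>> {"op": "send_rows", "data": {
  "series": [-1,0,0,0.003,0,0,0,-1,0,0,0,0,0,0,-1,0,0,0,0,0,0]
}}

```text
t: 22.0
tcp_pos: [0.6118, -0.0984, 0.0696]
tool_rot: [0.363, 0.932, -0.0, -0.0]
ft_force: [-2.0, -0.7, 5.0]
gripper_width: 0.0153
gripper_force: 30.0
```

Seated at 0.0697. Release and rise.

>>> {"op": "send_rows", "data": {
  "series": [-0.2,0,0,0,0,0,0,-0.2,0,0,0,0,0,0,-0.2,0,0,0,0,0,0,-0.2,0,0,0,0,0,0,-0.2,0,0,0,0,0,0]
}}

```text
t: 22.42
tcp_pos: [0.6116, -0.0983, 0.0686]
tool_rot: [0.363, 0.932, -0.0, -0.001]
ft_force: [-0.8, -0.3, -0.5]
gripper_width: 0.0366
gripper_force: 0.0
```

>>> {"op": "send_rows", "data": {
  "series": [0.2,0,0,-0.04,0,0,0,0.2,0,0,-0.1,0,0,0,0.2,0,0,-0.1,0,0,0,0.2,0,0,-0.1,0,0,0,0.2,0,0,-0.1,0,0,0]
}}

```text
t: 22.83
tcp_pos: [0.6115, -0.0982, 0.2465]
tool_rot: [0.363, 0.932, -0.0, -0.001]
ft_force: [1.3, -0.7, 0.4]
gripper_width: 0.0557
gripper_force: 0.0
```

```bash
python3 - <<'E'
from fit import *
w=env.grab_frame("wrist")
print("sqlid",[(d["conf"],atz(w,d["centre"],.082)) for d in env.tip_of("square_lid",w)])
print("plate fit",fit(cost_imgs([w]),(.612,-.098),"r",.052,.052,.098,.8276,r=.015))
plan(RC+.15*n+.1155*ry+[0,0,.02],-n,ry)
E
```

```text
sqlid [(0.58, array([ 0.6131, -0.0978,  0.082 ]))]
plate fit (array([ 0.6121, -0.0992,  0.8255]), np.float64(1.5543372631072998))
sg 1 TURN tot [ 0.0226  0.1699 -0.0801] rows 5.0
  shift before turn [0.7136 0.7192 0.0982] after turn [0.3856 0.8778 0.342 ] rows 10.0
sg -1 TURN tot [ 0.244  -0.0325  0.8874] rows 24.0
  shift before turn [0.7136 0.7192 0.0982] after turn [-0.3856 -0.8778  0.342 ] rows 10.0
t 22.9333 pos [ 0.6155 -0.0995  0.2533] q [-0.3388  0.3521  1.2473 -0.0002  1.5288 -1.1661] w 0.05564438020176173 0.0
```

>>> {"op": "send_rows", "data": {
  "series": [0.2,0.065,0.0654,0.009,0,0,0,0.2,0.065,0.0654,0.009,0,0,0,0.2,0.065,0.0654,0.009,0,0,0,0.2,0.065,0.0654,0.009,0,0,0,0.2,0.065,0.0654,0.009,0,0,0]
}}

```text
t: 23.35
tcp_pos: [0.6041, 0.0875, 0.2258]
tool_rot: [0.364, 0.932, -0.0, -0.001]
ft_force: [0.9, -0.7, 0.7]
gripper_width: 0.056
gripper_force: 0.0
```

>>> {"op": "send_rows", "data": {
  "series": [0.2,0.065,0.0654,0.009,0,0,0,0.2,0.065,0.0654,0.009,0,0,0,0.2,0.065,0.0654,0.009,0,0,0,0.2,0.065,0.0654,0.009,0,0,0,0.2,0.065,0.0654,0.009,0,0,0]
}}

```text
t: 23.77
tcp_pos: [0.5969, 0.272, 0.2078]
tool_rot: [0.363, 0.932, -0.0, -0.001]
ft_force: [0.1, -0.2, -0.7]
gripper_width: 0.0554
gripper_force: 0.0
```

>>> {"op": "send_rows", "data": {
  "series": [0.2,0.065,0.0654,0.009,0,0,0,0.2,0,0,0,0.0045,0.034,-0.016,0.2,0,0,0,0.0045,0.034,-0.016,0.2,0,0,0,0.0045,0.034,-0.016,0.2,0,0,0,0.0045,0.034,-0.016]
}}

```text
t: 24.18
tcp_pos: [0.5958, 0.308, 0.2058]
tool_rot: [0.258, 0.942, 0.052, -0.209]
ft_force: [0.5, 0.5, 0.3]
gripper_width: 0.0561
gripper_force: 0.0
```

>>> {"op": "send_rows", "data": {
  "series": [0.2,0,0,0,0.0045,0.034,-0.016,0.2,0,0,0,0,0,0,0.2,0,0,0,0,0,0,0.2,0,0,0,0,0,0]
}}

```text
t: 24.52
tcp_pos: [0.596, 0.3074, 0.205]
tool_rot: [0.233, 0.936, 0.063, -0.258]
ft_force: [-0.6, 0.9, 0.8]
gripper_width: 0.056
gripper_force: 0.0
```

```bash
python3 - <<'E'
from h import *
w=env.grab_frame("wrist");dx=np.cross(ry,n)
for d in env.tip_of("oblong_lid",w)[:2]:
        o,v=ray(w,d["centre"]);q=o+v*(((RC-o)@n)/(v@n))-RC;print(d["conf"],q@dx,q@ry)
plan(RC+.05*n+.1155*ry,-n,ry)
E
```

```text
0.87 0.002710675606467873 0.11760349637903422
sg 1 TURN tot [ 0.     -0.0032  0.0002] rows 1.0
  shift before turn [-0.0351 -0.0007  0.2767] after turn [-0.0323 -0.0007  0.2771] rows 3.0
sg -1 TURN tot [ 0.0051  0.0001 -0.9998] rows 26.0
  shift before turn [-0.0351 -0.0007  0.2767] after turn [0.0323 0.0007 0.2771] rows 3.0
t 24.6167 pos [0.5956 0.3082 0.2077] q [ 0.131   0.7638  0.8006  0.3302  2.0049 -0.8806] w 0.05572086670944453 0.0
```

>>> {"op": "send_rows", "data": {
  "series": [0.2,0,0,0,0,-0.0032,0,0.2,-0.0115,0,0.092,0,0,0,0.2,-0.0115,0,0.092,0,0,0,0.2,-0.0115,0,0.092,0,0,0,0.2,0,0,0,0,0,0]
}}

```text
t: 25.03
tcp_pos: [0.5503, 0.3283, 0.0988]
tool_rot: [0.232, 0.936, 0.059, -0.258]
ft_force: [-0.1, 0.7, -0.4]
gripper_width: 0.0555
gripper_force: 0.0
```

>>> {"op": "send_rows", "data": {
  "series": [0.2,0,0,0,0,0,0,0.2,0,0,0,0,0,0,0.2,0,0,0,0,0,0]
}}

```text
t: 25.28
tcp_pos: [0.56, 0.3276, 0.1065]
tool_rot: [0.232, 0.938, 0.063, -0.25]
ft_force: [0.6, 0.4, -0.2]
gripper_width: 0.0556
gripper_force: 0.0
```

```bash
python3 - <<'E'
from fit import *
w=env.grab_frame("wrist");dx=np.cross(ry,n)
for d in env.tip_of("oblong_lid",w)[:2]:
        o,v=ray(w,d["centre"]);q=o+v*(((RC-o)@n)/(v@n))-RC;print(d["conf"],q@dx,q@ry)
plan(RC-.0095*n+.116*ry+.0005*dx,-n,ry)
E
```

```text
0.64 0.0010442504939731532 0.11811086946113178
sg 1 TURN tot [ 0.0006 -0.     -0.    ] rows 1.0
  shift before turn [0.0062 0.0001 0.1537] after turn [0.0062 0.0004 0.1537] rows 2.0
sg -1 TURN tot [-0.     -0.0009  1.    ] rows 26.0
  shift before turn [0.0062 0.0001 0.1537] after turn [-0.0062 -0.0004  0.1537] rows 2.0
t 25.3833 pos [0.5597 0.3272 0.1055] q [ 0.1638  0.7522  1.0643  0.3135  1.7464 -0.9325] w 0.05574747739170406 0.0
```

>>> {"op": "send_rows", "data": {
  "series": [0.2,0.0062,0.0015,0.06,0,0,0,0.2,0,0,0.06,0,0,0,0.2,0,0,0.034,0,0,0,0.2,0,0,0,0,0,0,0.2,0,0,0,0,0,0]
}}

```text
t: 25.8
tcp_pos: [0.5293, 0.3432, 0.0519]
tool_rot: [0.232, 0.937, 0.062, -0.253]
ft_force: [-0.7, 0.1, -0.4]
gripper_width: 0.0557
gripper_force: 0.0
```

>>> {"op": "send_rows", "data": {
  "series": [-1,0,0,0,0,0,0,-1,0,0,0,0,0,0,-1,0,0,0,0,0,0,-1,0,0,0,0,0,0,-1,0,0,0,0,0,0]
}}

```text
t: 26.22
tcp_pos: [0.5285, 0.3432, 0.0511]
tool_rot: [0.232, 0.937, 0.062, -0.253]
ft_force: [0.0, 0.3, -0.5]
gripper_width: 0.0269
gripper_force: 0.0
```

>>> {"op": "send_rows", "data": {
  "series": [-1,0,0,0,0,0,0,-1,0,0,0,0,0,0,-1,0,0,0,0,0,0]
}}

```text
t: 26.47
tcp_pos: [0.5284, 0.3435, 0.0511]
tool_rot: [0.232, 0.937, 0.062, -0.253]
ft_force: [0.1, 0.7, -0.5]
gripper_width: 0.0161
gripper_force: 30.0
```

```bash
python3 - <<'E'
from h import *
s=env.read_state();q=s['tcp_pos']-RC;print("grasp rack coords",q@np.cross(ry,n),q@ry,q@n,s["gripper_width"],s["gripper_force"])
E
```

```text
grasp rack coords -0.0002839583414994502 0.11559917074913212 -0.012797763469143521 0.01606364763823381 29.99910145998001
```

>>> {"op": "send_rows", "data": {
  "series": [-1,0,0,-0.03,0,0,0,-1,0,0,-0.07,0,0,0,-1,0,0,-0.09,0,0,0,-1,0,0,-0.09,0,0,0,-1,0,0,-0.09,0,0,0]
}}

```text
t: 26.88
tcp_pos: [0.5944, 0.3082, 0.1799]
tool_rot: [0.232, 0.937, 0.061, -0.254]
ft_force: [0.9, 0.2, -1.7]
gripper_width: 0.0158
gripper_force: 30.0
```

```bash
python3 - <<'E'
from h import *
plan((.527,-.292,.25),(0,0,-1),(np.cos(1.294),np.sin(1.294),0))
E
```

```text
sg 1 TURN tot [ 0.0166 -0.1678 -0.0651] rows 5.0
  shift before turn [-0.3894 -1.4062 -0.4258] after turn [-0.248  -1.4893 -0.1753] rows 15.0
sg -1 TURN tot [-0.2446 -0.0243  0.9028] rows 24.0
  shift before turn [-0.3894 -1.4062 -0.4258] after turn [ 0.248   1.4893 -0.1753] rows 15.0
t 26.8833 pos [0.5944 0.3082 0.1799] q [ 0.1334  0.7697  0.8529  0.3177  1.9468 -0.8984] w 0.01581102883873014 29.998752772808075
```

>>> {"op": "send_rows", "data": {
  "series": [-1,0,0,-0.045,0.0033,-0.0336,-0.013,-1,0,0,-0.045,0.0033,-0.0336,-0.013,-1,0,0,-0.045,0.0033,-0.0336,-0.013,-1,0,0,-0.045,0.0033,-0.0336,-0.013,-1,0,0,-0.045,0.0033,-0.0336,-0.013]
}}

```text
t: 27.3
tcp_pos: [0.62, 0.296, 0.2645]
tool_rot: [0.137, 0.99, -0.0, 0.003]
ft_force: [0.7, -0.3, -2.0]
gripper_width: 0.0157
gripper_force: 30.0
```

```bash
python3 - <<'E'
from h import *
plan((.527,-.292,.265),(0,0,-1),(np.cos(1.294),np.sin(1.294),0))
E
```

```text
sg 1 TURN tot [0.0003 0.0022 0.0003] rows 1.0
  shift before turn [-0.1767 -1.4777 -0.0013] after turn [-0.1781 -1.4776 -0.0012] rows 15.0
sg -1 TURN tot [-0.0035  0.0005 -0.9997] rows 26.0
  shift before turn [-0.1767 -1.4777 -0.0013] after turn [ 0.1781  1.4776 -0.0012] rows 15.0
t 27.3 pos [0.62   0.296  0.2645] q [ 0.2851  0.4802  1.0279 -0.0029  1.6272 -1.01  ] w 0.015736782931597106 29.998521208763123
```

>>> {"op": "send_rows", "data": {
  "series": [-1,-0.0119,-0.0986,0,0,0.0022,0,-1,-0.0119,-0.0986,0,0,0,0,-1,-0.0119,-0.0986,0,0,0,0,-1,-0.0119,-0.0986,0,0,0,0,-1,-0.0119,-0.0986,0,0,0,0]
}}

```text
t: 27.72
tcp_pos: [0.5868, 0.0991, 0.2628]
tool_rot: [0.138, 0.99, 0.001, -0.003]
ft_force: [1.0, 0.3, -1.2]
gripper_width: 0.0157
gripper_force: 30.0
```

>>> {"op": "send_rows", "data": {
  "series": [-1,-0.0119,-0.0986,0,0,0,0,-1,-0.0119,-0.0986,0,0,0,0,-1,-0.0119,-0.0986,0,0,0,0,-1,-0.0119,-0.0986,0,0,0,0,-1,-0.0119,-0.0986,0,0,0,0]
}}

```text
t: 28.13
tcp_pos: [0.5558, -0.0974, 0.2625]
tool_rot: [0.138, 0.99, 0.001, -0.003]
ft_force: [0.1, 0.3, -1.1]
gripper_width: 0.0156
gripper_force: 30.0
```

>>> {"op": "send_rows", "data": {
  "series": [-1,-0.0119,-0.0986,0,0,0,0,-1,-0.0119,-0.0986,0,0,0,0,-1,-0.0119,-0.0986,0,0,0,0,-1,-0.0119,-0.0986,0,0,0,0,-1,-0.0119,-0.0986,0,0,0,0]
}}

```text
t: 28.55
tcp_pos: [0.5248, -0.2936, 0.2621]
tool_rot: [0.138, 0.99, 0.001, -0.003]
ft_force: [1.1, -0.2, -1.8]
gripper_width: 0.016
gripper_force: 30.0
```

>>> {"op": "send_rows", "data": {
  "series": [-1,0,0,0,0,0,0,-1,0,0,0,0,0,0,-1,0,0,0,0,0,0,-1,0,0,0,0,0,0]
}}

```text
t: 28.88
tcp_pos: [0.5259, -0.2907, 0.2622]
tool_rot: [0.138, 0.99, 0.001, -0.003]
ft_force: [0.5, -0.3, 0.2]
gripper_width: 0.0161
gripper_force: 30.0
```

```bash
python3 - <<'E'
from fit import *
w=env.grab_frame("wrist")
I=cost_imgs([w]);x,c=fit(I,(.431,-.266),"r",.05,.035,.06,-.277,r=.018);print("ob",x,c,proj(w,(x[0],x[1],.06)))
print([(d["conf"],atz(w,d["centre"],.06)) for d in env.tip_of("oblong_mouth",w)])
# lid plate fit in tool frame: plane at tool z -.0283
s=env.read_state();Rt=R.from_quat(s["tool_rot"]).as_matrix();T=np.eye(4);T[:3,:3]=Rt;T[:3,3]=s["tcp_pos"]
v=dict(w);v["T"]=np.linalg.inv(T)@np.array(w["T"])
best=min((cost((a,b,y),cost_imgs([v]) if 0 else [(v,I[0][1])],"r",.052,.037,-.0285),a,b,y) for a in np.arange(-.006,.0061,.001) for b in np.arange(-.004,.0041,.001) for y in(-.03,-.015,0,.015,.03));print("lid in tool",best)
plan((x[0],x[1],.09),(0,0,-1),(-np.sin(x[2]),np.cos(x[2]),0))
E
```

```text
ob [ 0.4276 -0.2694 -0.2745] 0.19830378890037537 [np.float64(267.1291530156267), np.float64(76.76868630002588)]
[(0.64, array([ 0.4288, -0.2718,  0.06  ])), (0.52, array([ 0.5937, -0.1194,  0.06  ]))]
lid in tool (np.float32(2.0564752), np.float64(0.004999999999999999), np.float64(-0.001), 0)
sg 1 TURN tot [ 0.0005 -0.0017 -0.0003] rows 1.0
  shift before turn [ 0.2494 -0.0169  0.4327] after turn [ 0.2517 -0.0161  0.4314] rows 5.0
sg -1 TURN tot [-0.0026 -0.0007  0.9997] rows 26.0
  shift before turn [ 0.2494 -0.0169  0.4327] after turn [-0.2517  0.0161  0.4314] rows 5.0
t 28.9833 pos [ 0.5262 -0.2905  0.2626] q [-0.6893  0.3205  1.27   -0.0008  1.5565 -1.9847] w 0.01585003926212797 29.99916762113571
```

```bash
python3 - <<'E'
from fit import *
w=env.grab_frame("wrist");h=cv2.cvtColor(w["color"],cv2.COLOR_RGB2HSV);m=((h[...,0]<25)&(h[...,1]>80)&(h[...,2]>90)).astype(np.uint8)
print("top rows",[int(np.argmax(m[130:,c]))+130 for c in range(210,341,20)])
for r in(170,190,210):
    i=np.where(m[r,150:400])[0]+150;print(r,i.min(),i.max())
s=env.read_state();Rt=R.from_quat(s["tool_rot"])
for a in((.052,.037),(.052,-.037),(.03,.037),(.03,-.037)):print(a,proj(w,s["tcp_pos"]+Rt.apply([a[0],a[1],-.0283])))
x=(.4276,-.2694,-.2745);plan((x[0],x[1],.09),(0,0,-1),(-np.sin(x[2]),np.cos(x[2]),0))
E
```

```text
top rows [157, 157, 157, 157, 157, 157, 157]
170 194 353
190 195 352
210 196 351
(0.052, 0.037) [np.float64(356.46710817224925), np.float64(155.24502585122121)]
(0.052, -0.037) [np.float64(192.12415628874322), np.float64(155.32688568946014)]
(0.03, 0.037) [np.float64(353.66805853753544), np.float64(202.41316800458233)]
(0.03, -0.037) [np.float64(194.91677498110138), np.float64(202.51379629639615)]
sg 1 TURN tot [ 0.0004 -0.0016 -0.0003] rows 1.0
  shift before turn [ 0.2495 -0.0167  0.4328] after turn [ 0.2518 -0.0159  0.4316] rows 5.0
sg -1 TURN tot [-0.0026 -0.0007  0.9997] rows 26.0
  shift before turn [ 0.2495 -0.0167  0.4328] after turn [-0.2518  0.0159  0.4316] rows 5.0
t 29.0333 pos [ 0.5263 -0.2906  0.2626] q [-0.6893  0.3205  1.2698 -0.0008  1.5565 -1.9847] w 0.015757693742020656 29.999207854270935
```

>>> {"op": "send_rows", "data": {
  "series": [-1,0,0,0,0.0004,-0.0016,0,-1,0.0627,-0.004,0.08,0,0,0,-1,0.0627,-0.004,0.08,0,0,0,-1,0.0627,-0.004,0.08,0,0,0,-1,0.0627,-0.004,0.08,0,0,0]
}}

```text
t: 29.45
tcp_pos: [0.4268, -0.2697, 0.1335]
tool_rot: [0.137, 0.991, -0.0, 0.0]
ft_force: [-0.3, -1.6, -1.6]
gripper_width: 0.0159
gripper_force: 30.0
```

>>> {"op": "send_rows", "data": {
  "series": [-1,0,0,0.07,0,0,0,-1,0,0,0.07,0,0,0,-1,0,0,0,0,0,0,-1,0,0,0,0,0,0,-1,0,0,0,0,0,0]
}}

```text
t: 29.87
tcp_pos: [0.4287, -0.2714, 0.08]
tool_rot: [0.138, 0.99, -0.001, 0.001]
ft_force: [0.0, -1.3, -1.4]
gripper_width: 0.0157
gripper_force: 30.0
```

```bash
python3 - <<'E'
from h import *
x=(.4276,-.2694,-.2745);plan((x[0],x[1],.054),(0,0,-1),(-np.sin(x[2]),np.cos(x[2]),0))
E
```

```text
sg 1 TURN tot [-0.0004  0.0006 -0.0007] rows 1.0
  shift before turn [0.0042 0.0041 0.0649] after turn [0.0041 0.004  0.0649] rows 1.0
sg -1 TURN tot [0.0009 0.0006 0.9993] rows 26.0
  shift before turn [0.0042 0.0041 0.0649] after turn [-0.0041 -0.004   0.0649] rows 1.0
t 29.8667 pos [ 0.4287 -0.2714  0.08  ] q [-0.7844  0.2835  1.7874 -0.0002  1.0686 -2.0783] w 0.015664690506136728 29.999077320098877
```

>>> {"op": "send_rows", "data": {
  "series": [-1,0.0041,0.004,0.03,-0.0004,0.0006,-0.0007,-1,0,0,0.03,0,0,0,-1,0,0,0,0,0,0,-1,0,0,0,0,0,0,-1,0,0,0,0,0,0]
}}

```text
t: 30.28
tcp_pos: [0.4275, -0.2696, 0.056]
tool_rot: [0.137, 0.991, -0.0, 0.0]
ft_force: [-0.5, -0.5, -1.5]
gripper_width: 0.0157
gripper_force: 30.0
```

```bash
python3 - <<'E'
from h import *
x=(.4276,-.2694,-.2745);plan((x[0],x[1],.0395),(0,0,-1),(-np.sin(x[2]),np.cos(x[2]),0));print(env.read_state()["ft_force"])
E
```

```text
sg 1 TURN tot [-0.      0.0001 -0.0002] rows 1.0
  shift before turn [-0.0002  0.0006  0.0413] after turn [-0.0002  0.0005  0.0413] rows 1.0
sg -1 TURN tot [0.0001 0.     0.9998] rows 26.0
  shift before turn [-0.0002  0.0006  0.0413] after turn [ 0.0002 -0.0005  0.0413] rows 1.0
t 30.2833 pos [ 0.4275 -0.2696  0.056 ] q [-0.7837  0.3112  1.8178  0.      1.0124 -2.0795] w 0.015728411097177812 29.999135434627533
[-0.5369 -0.5046 -1.5119]
```

>>> {"op": "send_rows", "data": {
  "series": [-1,0,0.0005,0.017,0,0,0,-1,0,0,0.016,0,0,0,-1,0,0,0,0,0,0,-1,0,0,0,0,0,0]
}}

```text
t: 30.62
tcp_pos: [0.426, -0.2681, 0.0407]
tool_rot: [0.137, 0.991, 0.001, -0.002]
ft_force: [-0.1, -0.7, -1.5]
gripper_width: 0.0154
gripper_force: 30.0
```

>>> {"op": "send_rows", "data": {
  "series": [-1,0,0,0.004,0,0,0,-1,0,0,0,0,0,0,-1,0,0,0,0,0,0]
}}

```text
t: 30.87
tcp_pos: [0.4264, -0.2685, 0.0396]
tool_rot: [0.137, 0.991, 0.001, -0.001]
ft_force: [0.2, 0.3, -0.7]
gripper_width: 0.0158
gripper_force: 30.0
```

>>> {"op": "send_rows", "data": {
  "series": [-1,0,0,0.004,0,0,0,-1,0,0,0,0,0,0,-1,0,0,0,0,0,0]
}}

```text
t: 31.12
tcp_pos: [0.4267, -0.2688, 0.0386]
tool_rot: [0.137, 0.991, 0.0, -0.001]
ft_force: [-1.2, 0.7, 5.0]
gripper_width: 0.0155
gripper_force: 30.0
```

Contact at 0.0386, about 1 mm from the expected seat height. Release, rise and check all three.

>>> {"op": "send_rows", "data": {
  "series": [-0.2,0,0,0,0,0,0,-0.2,0,0,0,0,0,0,-0.2,0,0,0,0,0,0,-0.2,0,0,0,0,0,0,-0.2,0,0,0,0,0,0]
}}

```text
t: 31.53
tcp_pos: [0.4263, -0.2684, 0.0378]
tool_rot: [0.137, 0.991, 0.001, -0.001]
ft_force: [-0.6, -0.7, 1.3]
gripper_width: 0.0367
gripper_force: 0.0
```

>>> {"op": "send_rows", "data": {
  "series": [0,0,0,-0.04,0,0,0,0,0,0,-0.1,0,0,0,0,0,0,-0.1,0,0,0,0,0,0,-0.1,0,0,0,0,0,0,-0.1,0,0,0]
}}

```text
t: 31.95
tcp_pos: [0.4263, -0.2684, 0.2157]
tool_rot: [0.137, 0.991, 0.001, -0.001]
ft_force: [1.1, -0.6, 0.3]
gripper_width: 0.0466
gripper_force: 0.0
```

>>> {"op": "send_rows", "data": {
  "series": [0,-0.03,0.02,-0.1,0,0,0,0,-0.03,0.02,-0.05,0,0,0,0,0,0,0,0,0,0,0,0,0,0,0,0,0,0,0,0,0,0,0,0]
}}

```text
t: 32.37
tcp_pos: [0.4531, -0.2596, 0.2716]
tool_rot: [0.137, 0.991, 0.001, -0.002]
ft_force: [-0.4, 0.5, -0.4]
gripper_width: 0.0464
gripper_force: 0.0
```

```bash
python3 - <<'E'
from fit import *
G={"round":(.6098,-.2757,.12,"c",.052,.052,0),"square":(.6119,-.0983,.09,"r",.052,.052,.8276),"oblong":(.4276,-.2694,.06,"r",.052,.037,-.2745)}
for cam in("wrist","top","scene"):
    f=env.grab_frame(cam);I=cost_imgs([f])
    h=cv2.cvtColor(f["color"],cv2.COLOR_RGB2HSV);m=((h[...,0]<25)&(h[...,1]>70)).astype(np.uint8)
    for k,(x,y,z,kd,a,b,yaw) in G.items():
        t=[(round(d["conf"],2),np.round(atz(f,d["centre"],z-.008)[:2]-(x,y),4)) for d in env.tip_of(k+"_lid",f)[:1]]
        # wood overlap with the predicted plate outline
        c,s=np.cos(yaw),np.sin(yaw);P=contour(kd,a,b)@np.array([[c,s],[-s,c]])+(x,y)
        M=np.zeros_like(m);cv2.fillPoly(M,[np.array([proj(f,(*p,z+.008)) for p in P]).round().astype(np.int32)],1)
        o=fit(I,(x,y),kd,a,b,z+.008,yaw,r=.012)
        print(cam,k,t,"wood share",round(float(m[M>0].mean()) if M.any() else -1,2),"edge fit d",np.round(o[0][:2]-(x,y),4),round(float(o[1]),2))
print(env.read_state()["t"])
E
```

```text
wrist round [(0.9, array([-0.0035, -0.0026]))] wood share 0.4 edge fit d [-0.0044  0.0007] 1.9
wrist square [(0.87, array([ 0.0004, -0.0011]))] wood share 0.56 edge fit d [-0.0054 -0.0021] 1.84
wrist oblong [(0.86, array([-0.0012, -0.0017]))] wood share 0.96 edge fit d [-0.0001  0.0011] 1.47
top round [(0.7, array([ 0.002 , -0.0062]))] wood share 0.6 edge fit d [0.0019 0.0008] 0.57
top square [] wood share 0.95 edge fit d [ 0.0016 -0.0012] 0.57
top oblong [(0.89, array([-0.0016,  0.0047]))] wood share 0.89 edge fit d [-0.0022  0.0003] 0.65
scene round [(0.72, array([-0.0054,  0.0185]))] wood share 0.96 edge fit d [-0.0021 -0.0005] 0.39
scene square [(0.75, array([-0.0119,  0.0027]))] wood share 0.95 edge fit d [-0.0007 -0.0013] 0.4
scene oblong [(0.81, array([-0.0111,  0.0025]))] wood share 0.93 edge fit d [-0.0004  0.0006] 0.31
32.9667
```

Edge fits in the top and scene views put all three plates within about 2 mm of centre at seated height. Handing in.

```bash
python3 -c "
from workcell import env
print(env.close_job())"
```

```text
the job is handed in; nothing more can be done
None
```

I put all three lids on their matching white canisters and handed the job in at about 33 s; the hand-in gave no verdict, but camera fits showed each lid within about 2–3 mm of centre at seated height, and the arm touched only the lids.

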